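Wipe ceramic chips off a plate with a sprung scraper block

TASK

Take the scraper block from its stand, set its rubber lip down on the steel plate behind the chips, at the end away from the tray, and, keeping the lip pressed lightly but firmly against the plate all the way, wipe all four ceramic chips over the other end into the tray. How far the blade sticks out of the scraper is not known, so feel for the plate and press gently (about 6 N, never over 15 N). Do not touch the chips with the fingers, leave the things round about alone, and at the end put the scraper back upright on its stand as you found it.

Things in the scene. Friction and masses are not known exactly. Their poses are not given: they have to be found in the camera images.
- plate_top (a point): centre of the top face of the fixed steel wiping plate, 220 mm long (x), 150 mm wide (y), top 36 mm above the worktop. +x is the wiping direction, towards the tray. A guide rail 10 mm wide, 8 mm high runs along each long side (130 mm free between them); both ends (x = -110 and +110 mm) are open. The chips' centres start at x = -45 to +60 mm, y = -45 to +45 mm
- tray: open aluminium catch tray fixed 2 mm beyond the plate's +x end, 100 mm (its x, same direction as the plate's) by 150 mm, 26 mm high (10 mm lower than the plate's top), walls and floor 5 mm; origin at the centre of its underside
- stand_top (a point): centre of the top face of the fixed grey stand that carries the scraper: 56 mm (its x) by 140 mm (its y), 52 mm high, with a slot 20 mm wide (x), 47 mm deep, closed at the ends (136 mm long inside). The scraper's housing rests on the top, its blade hangs in the slot; the scraper's axes lie along the stand's within 0.05 rad
- scraper_grip (a point): centre of the scraper's black grip, 26 mm thick (its x), 60 mm wide (its y), 52 mm high; grasp it here across the 26 mm. The aluminium housing under the grip, 34 x 118 mm and 24 mm high, ends 50 mm below this point. The wiping lip's lower edge, in the middle plane, is 71 to 91 mm below this point: the blade's extension differs each time and is not reported
- chip0_mid (a point): flat irregular white ceramic chip, three-sided, 18 to 22 mm across, 6 mm thick, about 12 g, lying loose on the plate; this point is its centre, half-way up (3 mm above the plate). z up; yaw does not matter
- chip1_mid (a point): flat irregular white ceramic chip, four-sided, 18 to 22 mm across, 6 mm thick, about 12 g, lying loose on the plate; this point is its centre, half-way up (3 mm above the plate). z up; yaw does not matter
- chip2_mid (a point): flat irregular white ceramic chip, five-sided, 18 to 22 mm across, 6 mm thick, about 12 g, lying loose on the plate; this point is its centre, half-way up (3 mm above the plate). z up; yaw does not matter
- chip3_mid (a point): flat irregular white ceramic chip, six-sided, 18 to 22 mm across, 6 mm thick, about 12 g, lying loose on the plate; this point is its centre, half-way up (3 mm above the plate). z up; yaw does not matter
- scraper: scraper block, 0.22 to 0.34 kg, upright on the stand; origin at the centre of its housing's underside, z up. From there sticks a blade with a rubber lip 7 mm thick (x), 112 mm wide (y). The blade is clamped (slips only above 40 N). The lip is sprung: it yields upward up to 6 mm, beginning at 1 N and rising 3 N per mm, then it is rigid
- plate: the wiping plate, origin at the centre of its underside on the worktop, axes as for plate_top
- chip0: the same chip as chip0_mid, origin at the centre of its underside
- chip1: the same chip as chip1_mid, origin at the centre of its underside
- chip2: the same chip as chip2_mid, origin at the centre of its underside
- chip3: the same chip as chip3_mid, origin at the centre of its underside
- die: steel pellet die, a round knurled block 45 mm across and 38 mm high; origin under its centre; bystander
- jar: white screw-lid sample jar, 53 mm across and 61 mm high; origin under its centre; bystander
- timer: small bench timer, 62 x 66 mm, 23 mm high; origin under its centre; bystander

How it is judged:
By the outcome, as a careful person would: the job done as asked, in the order asked, and still so for the second after the job is handed in, with the robot touching nothing.
It also fails if it takes over 58 s, if anything falls off the work surface, if the arm or the gripper's body presses on something with over 40 N, if the wrist force passes 120 N, or if a joint passes its speed limit or range.

ROBOT

A 6-joint arm with a two-finger parallel gripper is mounted at the origin on a cart in front of the work surface, level with it; the furniture and walls round the work are solid. World frame = base frame: x ahead of the robot, y to its left, z up, the work surface at z = 0. Lengths are in m, angles in rad, forces in N, time in s.
With the tool pointing down it reaches from about 0.35 to 0.875 m from the base axis. Payload 4.2 kg.
Tool frame: the origin (TCP) lies on the centre line of the jaws, within the pads' length; the fingertips stand 14 mm ahead of it and the grasp point (between the pads) lies 5 mm behind it (r.tip_extent is the distance from the TCP to the fingertips, in m); x points along the fingers, z is the direction in which the jaws open and shut, and the axes are right-handed (so a half turn about x gives the same grasp; the last joint's range is limited). The gripper opens to 85 mm and grips with 20 to 120 N. Pads are 22 mm wide; open, the fingers measure 114 mm over their backs; the gripper's body (76 mm by 85 mm) begins 54 mm behind the grasp point. The pads swing forward as they close: fully open they stand 13 mm farther back than shut.
Start: joints at [-1.004, 0.385, 0.008, 0, -1.194, -0.259], TCP at [0.189, -0.596, 0.22] pointing down, gripper open.
Joint ranges: [-3.14, 3.14], [-1.21, 2.06], [-1.07, 1.41], [-3.16, 2.05], [-2.99, -0.16], [-3.1, 3.1]. Speed limits (rad/s): [2.79, 2.79, 3.14, 3.14, 3.14, 3.14].

INTERFACE

Orientations are given as a unit quaternion [x, y, z, w].
In Python, from plant import r gives the robot as it stands.
- The arm moves only by the tool apply_moves, never from a script. Its argument "rows" is a list of rows, each an object of numbers: "jaw": the finger opening in mm, from 0 to 85.4; "x", "y", "z": the shift along the tool's x, y, z in mm; "turn": the turn about the tool's x in rad. In form: [{"jaw": .., "x": .., "y": .., "z": .., "turn": ..}, ...]. A call has 1 to 8 rows; each row is the pose to reach, as a shift and turn from the pose commanded when the call began, along the tool's axes at that moment; what a row does not reach only later rows make up. A row lasts 1/12 s, in which the tool goes at most 41.7 mm and 7.16 degrees, less where a joint would pass 70% of its speed; a pose out of reach is approached as far as the arm can. A call with a gripper value outside its range is refused whole. The fingers move at their own pace and stop on an object; "newtons" is the grip in N (left out, the last holds). Time passes only in rows, so rows that repeat a pose let the fingers close. It gives the time, the measured TCP pose, the force and the opening at its end, in the units of the state.
- r.read_state(): the state, without advancing time (a new reading comes with each control period).
- r.camera(name): name is "side" or "top"; returns a dict with "color" (420x560x3 uint8, blue, green, red), "intrinsics" (3x3 intrinsics, pixels), "k1" (the pictures are not rectified: a ray, as slopes to the right and down, at radius r is drawn at 1 + k1 r^2 times it, then the intrinsics apply), "rvec" (rotation vector, rad) and "tvec" (3), from world to camera coordinates, as OpenCV has them. Camera axes: x right, y down, z forward; pixel columns grow to the right and rows downward; lengths in m; the calibration is good to about 2 mm. A picture is of the moment at which its call begins. There is no depth.
- r.close_job(): hands the job in, once; it reports no verdict.
Trained networks look in the newest picture that a camera, given by its name, has taken for a name from the list of things; names that differ only in an ending like _2 or _b are one class to them, and where a whole thing is asked for, a point or a joint stands for the part that bears it (a point fixed in the world has none). Each returns a list of dicts, best first, with "conf" (0 to 1); they miss things now and then, are a little off and sometimes report something else, mostly with a low value. They report only what shows in the picture. A call takes as long as a camera call.
- r.regions_of(query, camera): "mask" (420x560 bool, what is visible of it) and "rect" ([left, top, width, height] in pixels, round what is visible of it).
The state is a dict: "time_s": time; "joint_pos": joint angles; "qvel": joint speeds; "joint_torque": joint torques, N m; "ee_pos": TCP position; "tool_rot": TCP orientation; "contact_force": force on the tool from outside, world axes, zero at the start; "ft_torque": the same for the moment, N m; "finger_gap": opening from 0.0 (shut) to 1.0 (fully open).
Only numpy, scipy, OpenCV 4.12 (cv2) and the standard library are available. Lean on these libraries where they do the work, as an engineer would, in place of code of your own. Each camera call takes 0.05 s, during which the arm holds its last target.

## Working session

There is one attempt and no reset: what is moved stays moved. The work goes in short steps, Python scripts to look and compute and a tool call to move; the robot and the scene stay as the last step left them, time stands still between calls to the robot, and variables do not carry over. Pictures are saved under pics/ and viewed, and the job is handed in when it is done.

Besides the shell and the picture viewer there is one more tool, called after "Call:" as name([rows], argument=value, ...), one row to a line, values as JSON. apply_moves: Moves the arm, as the interface text tells. Its arguments: {"type":"object","properties":{"rows":{"type":"array"},"newtons":{"type":"number"}},"required":["rows"]}

```bash
mkdir -p pics; ls; python3 - <<'E'
from plant import r
import cv2
s=r.read_state()
for k,v in s.items(): print(k,v)
for n in ("top","side"):
    c=r.camera(n); cv2.imwrite(f"pics/{n}0.png",c["color"]); print(n,c["intrinsics"],c["k1"],c["rvec"],c["tvec"])
    import pickle; pickle.dump(c,open(f"{n}0.pkl","wb"))
E
```

```text
pics
time_s 0.0
joint_pos [-1.00439849e+00  3.85569270e-01  6.59601729e-03 -5.20782218e-04
 -1.19399542e+00 -2.58569285e-01]
qvel [-6.48770445e-04 -5.09304748e-04 -2.17589145e-03  8.64974633e-06
 -1.47590598e-03  2.66442351e-04]
joint_torque [-1.22135963e-03 -3.92289698e+01  1.88395947e+01  4.18627784e+00
 -4.79008348e-03 -1.67787516e-05]
ee_pos [ 0.18918111 -0.59502667  0.21899904]
tool_rot [-0.57004957  0.41705101  0.57135537  0.4179294 ]
contact_force [ 0.86049755 -0.63423866 -0.55146431]
ft_torque [0.01839414 0.00266752 0.00866866]
finger_gap 1.0023846372835985
top [[535.57738827   0.         275.8212474 ]
 [  0.         535.57738827 208.30782711]
 [  0.           0.           1.        ]] -0.12351568123573109 [ 2.19169404 -2.15390688  0.0771496 ] [-0.0028502   0.57981123  1.37770103]
side [[469.63478595   0.         275.79914925]
 [  0.         469.63478595 210.98459134]
 [  0.           0.           1.        ]] -0.14738153342902102 [ 2.11141723 -0.11188236  0.08914176] [-0.56806311  0.08406673  1.00043729]
```

View pics/top0.png

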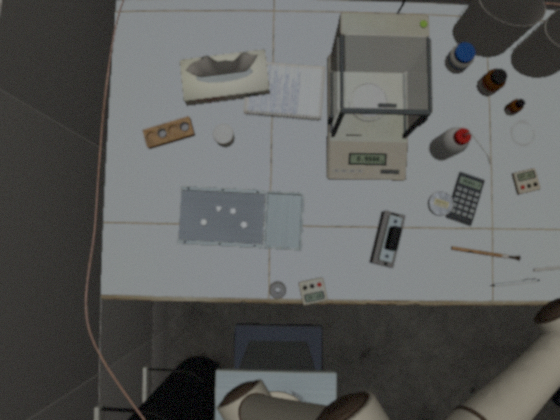

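View pics/side0.png

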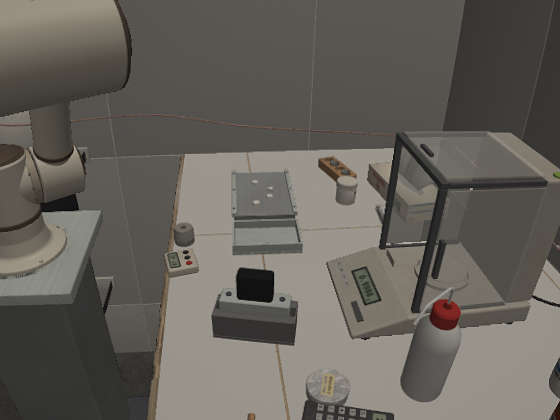

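```bash
cat > h.py <<'E'
import numpy as np, cv2, pickle
def load(n,i=0): return pickle.load(open(f"{n}{i}.pkl","rb"))
def cam(c):
    R,_=cv2.Rodrigues(np.array(c["rvec"],float)); t=np.array(c["tvec"],float).ravel(); return np.array(c["intrinsics"]),float(c["k1"]),R,t
def proj(c,P):
    P=np.atleast_2d(np.array(P,float)); K,k,R,t=cam(c)
    return cv2.projectPoints(P,np.array(c["rvec"],float),t,K,np.array([k,0,0,0,0]))[0].reshape(-1,2)
def ray(c,uv):
    K,k,R,t=cam(c)
    n=cv2.undistortPointsIter(np.array(uv,float).reshape(-1,1,2),K,np.array([k,0,0,0,0]),None,None,(3,50,1e-10)).reshape(-1,2)
    d=np.c_[n,np.ones(len(n))]@R; return -R.T@t,d
def onz(c,uv,z):
    o,d=ray(c,uv); return o+d*((z-o[2])/d[:,2])[:,None]
E
python3 - <<'E'
from plant import r
from h import *
import pickle
out={}
for n in ("top","side"):
    for q in ("plate","tray","stand_top","scraper","scraper_grip","chip0","chip1","chip2","chip3","die","jar","timer"):
        try: L=r.regions_of(q,n)
        except Exception as e: print(n,q,e); continue
        out[n,q]=L
        print(n,q,[(round(d["conf"],2),[int(v) for v in d["rect"]],int(d["mask"].sum())) for d in L[:3]])
pickle.dump(out,open("reg.pkl","wb"))
E
```

```text
top plate [(0.76, [178, 186, 85, 62], 4853)]
top tray [(0.66, [262, 191, 44, 59], 2247)]
top stand_top [(0.93, [366, 212, 40, 57], 726)]
top scraper [(0.91, [378, 215, 21, 47], 719)]
top scraper_grip [(0.95, [377, 214, 20, 48], 720)]
top chip0 []
top chip1 []
top chip2 []
top chip3 []
top die [(0.64, [266, 282, 19, 19], 252), (0.39, [214, 125, 19, 21], 374)]
top jar [(0.84, [212, 122, 21, 23], 349)]
top timer [(0.83, [296, 277, 29, 30], 593)]
side plate [(0.93, [227, 167, 71, 52], 2808)]
side tray [(0.79, [231, 220, 70, 33], 2333), (0.42, [212, 298, 84, 48], 2445)]
side stand_top [(0.87, [211, 297, 85, 47], 2458)]
side scraper [(0.96, [219, 266, 71, 50], 2480)]
side scraper_grip [(0.8, [218, 266, 74, 55], 2458), (0.6, [228, 219, 72, 37], 2380)]
side chip0 []
side chip1 []
side chip2 []
side chip3 []
side die [(0.92, [176, 218, 17, 27], 453)]
side jar [(0.63, [336, 174, 20, 32], 563)]
side timer [(0.9, [164, 244, 35, 36], 836)]
```

Top view: plate at about (178–265, 186–248) with four chips, tray to its right (262–303), scraper and stand at (388,238), die (277,289) and timer (312,291) nearest the robot. The side view agrees. Next I zoom and fit the poses.

```bash
python3 - <<'E'
from h import *
a=load("top")["color"]; 
cv2.imwrite("pics/tz1.png",cv2.resize(a[175:260,165:315],None,fx=5.3,fy=5.3,interpolation=cv2.INTER_CUBIC))
cv2.imwrite("pics/tz2.png",cv2.resize(a[200:280,345:425],None,fx=7,fy=7,interpolation=cv2.INTER_CUBIC))
b=load("side")["color"]
cv2.imwrite("pics/sz2.png",cv2.resize(b[255:350,200:310],None,fx=6,fy=6,interpolation=cv2.INTER_CUBIC))
E
```

```text
(no output)
```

View pics/tz1.png

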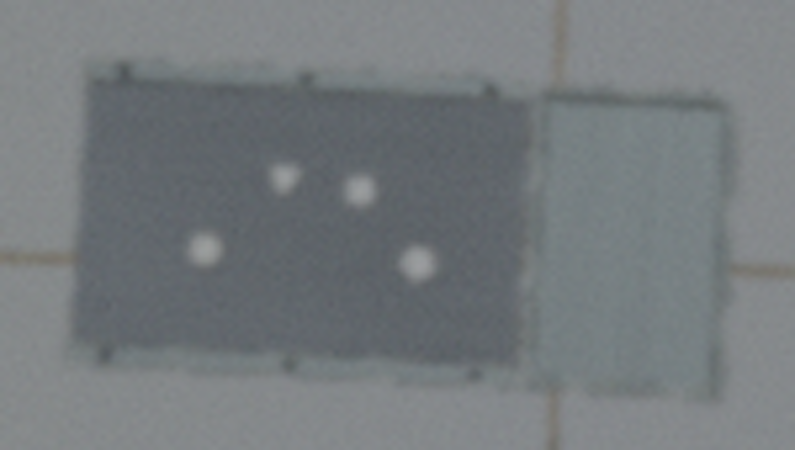

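View pics/tz2.png

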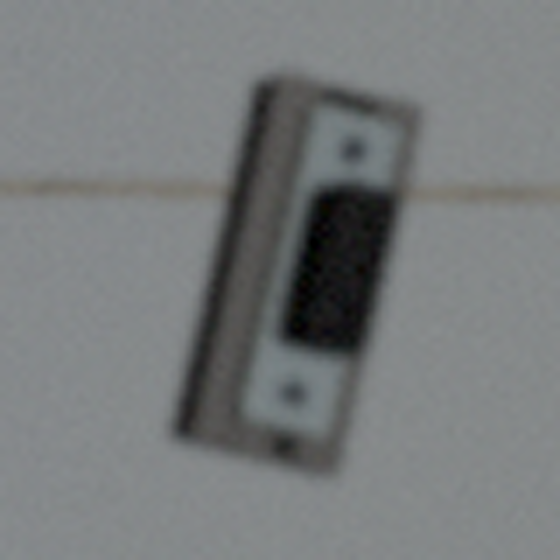

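View pics/sz2.png

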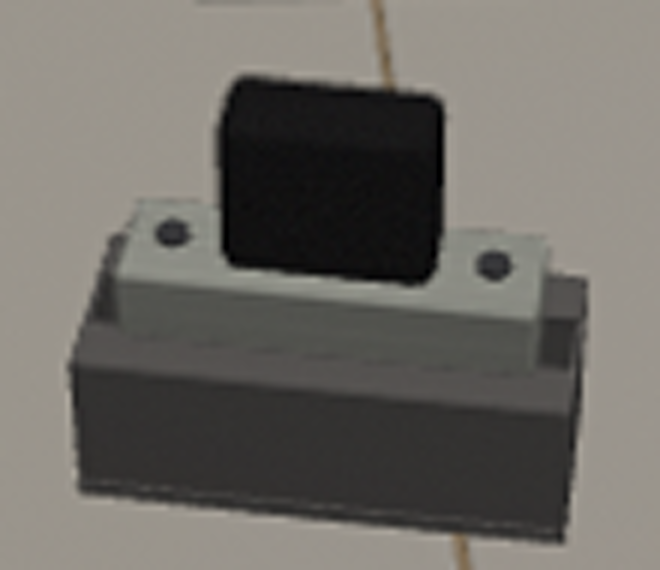

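```bash
cat >> h.py <<'E'
def box(x,y,yaw,lx,ly,z0,z1):
    c,s=np.cos(yaw),np.sin(yaw)
    return np.array([[x+c*a*lx/2-s*b*ly/2,y+s*a*lx/2+c*b*ly/2,z] for z in (z0,z1) for a,b in ((-1,-1),(1,-1),(1,1),(-1,1))])
def drawbox(img,c,B,s,off,col):
    p=((proj(c,B)-off+0.5)*s-0.5)
    for i in range(4):
        for a,b in ((i,(i+1)%4),(i+4,(i+1)%4+4),(i,i+4)):
            cv2.line(img,tuple(np.int32(np.round(p[a]))),tuple(np.int32(np.round(p[b]))),col,1)
E
python3 - <<'E'
from h import *
T,S=load("top"),load("side")
up=lambda p,s,o:(np.array(p,float)+.5)/s-.5+np.array(o)
scr=up([(125,72),(307,78),(490,91),(106,354),(290,364),(475,372)],5.3,(165,175))
P=onz(T,scr,.044); print("plate screws",P.round(4),"c",P.mean(0).round(4))
d=(P[2]-P[0]+P[5]-P[3]); print("yaw plate",np.arctan2(d[1],d[0]))
w=P[:3].mean(0)-P[3:].mean(0); print("width vec",np.linalg.norm(w), "yaw from w", np.arctan2(w[1],w[0])-np.pi/2)
ch=up([(204,250),(284,178),(360,190),(418,264)],5.3,(165,175)); print("chips",onz(T,ch,.042).round(4))
tr=up([(543,93),(730,103),(717,395),(530,385)],5.3,(165,175)); print("tray",onz(T,tr,.026).round(4))
st=up([(268,78),(418,106),(336,472),(180,435)],7,(345,200)) # stand top corners approx
print("stand",onz(T,up([(270,80),(420,105),(338,470),(185,435)],7,(345,200)),.052).round(4))
hs=onz(T,up([(352,150),(291,392)],7,(345,200)),.076); print("housing screws",hs.round(4),hs.mean(0))
g=onz(T,up([(322,188),(400,192),(362,352),(284,345)],7,(345,200)),.128); print("grip top",g.round(4),g.mean(0).round(4))
hs2=onz(S,up([(172,232),(495,265)],6,(200,255)),.076); print("side hs",hs2.round(4),hs2.mean(0))
E
```

```text
plate screws [[0.6268 0.236  0.044 ]
 [0.6252 0.1462 0.044 ]
 [0.6203 0.0563 0.044 ]
 [0.4884 0.241  0.044 ]
 [0.4853 0.1508 0.044 ]
 [0.4832 0.0608 0.044 ]] c [0.5549 0.1485 0.044 ]
yaw plate -1.603595174772081
width vec 0.13855131603705828 yaw from w -1.604878973274603
chips [[0.5402 0.1947 0.042 ]
 [0.5761 0.1564 0.042 ]
 [0.5708 0.119  0.042 ]
 [0.5352 0.0898 0.042 ]]
tray [[ 0.6218  0.031   0.026 ]
 [ 0.6183 -0.0616  0.026 ]
 [ 0.4743 -0.0572  0.026 ]
 [ 0.4775  0.0346  0.026 ]]
stand [[ 0.5752 -0.2692  0.052 ]
 [ 0.5669 -0.3248  0.052 ]
 [ 0.4328 -0.2948  0.052 ]
 [ 0.4448 -0.2385  0.052 ]]
housing screws [[ 0.5484 -0.2945  0.076 ]
 [ 0.461  -0.2726  0.076 ]] [ 0.50470363 -0.2835874   0.076     ]
grip top [[ 0.5317 -0.2731  0.128 ]
 [ 0.5308 -0.3004  0.128 ]
 [ 0.4752 -0.2872  0.128 ]
 [ 0.4773 -0.26    0.128 ]] [ 0.5038 -0.2802  0.128 ]
side hs [[ 0.4588 -0.2702  0.076 ]
 [ 0.5469 -0.2921  0.076 ]] [ 0.50287239 -0.28112688  0.076     ]
```

```bash
python3 - <<'E'
from h import *
T,S=load("top"),load("side")
def ov(c,win,s,name,X):
    x0,y0,x1,y1=win
    im=cv2.resize(c["color"][y0:y1,x0:x1],None,fx=s,fy=s,interpolation=cv2.INTER_CUBIC); im=cv2.convertScaleAbs(im,alpha=1.4)
    for B,col in X: drawbox(im,c,B,s,np.array([x0,y0]),col)
    return im
py=-1.604; pc=np.array([.5549,.1485]); u=np.array([np.cos(py),np.sin(py)])
tc=pc+u*.162
X=[(box(*pc,py,.22,.15,0,.036),(0,0,255)),(box(*pc,py,.22,.13,.036,.044),(0,255,255)),(box(*tc,py,.1,.15,0,.026),(0,255,0))]
Y=[(box(.5035,-.282,-1.8155,.034,.118,.052,.076),(0,255,255)),(box(.5035,-.282,-1.8155,.026,.06,.076,.128),(0,0,255)),(box(.5045,-.2815,-1.80,.056,.14,0,.052),(0,255,0))]
a=ov(T,(170,175,310,260),5,"",X); b=ov(S,(215,155,315,260),5,"",X)
cv2.imwrite("pics/o1.png",a); cv2.imwrite("pics/o2.png",b)
a=ov(T,(350,205,420,275),7,"",Y); b=ov(S,(200,258,310,350),4.9,"",Y)
h=min(len(a),len(b)); im=np.hstack([a[:h],b[:h]])[:, :]; print(im.shape); cv2.imwrite("pics/o3.png",cv2.resize(im,(800,int(h*800/im.shape[1]))))
E
```

```text
(451, 1029, 3)
```

View pics/o1.png

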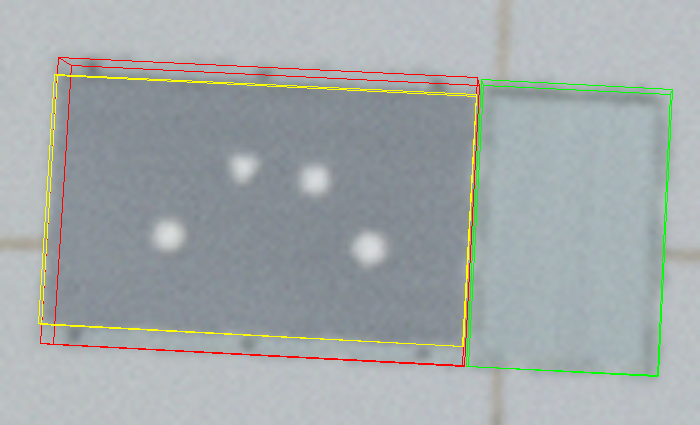

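View pics/o2.png

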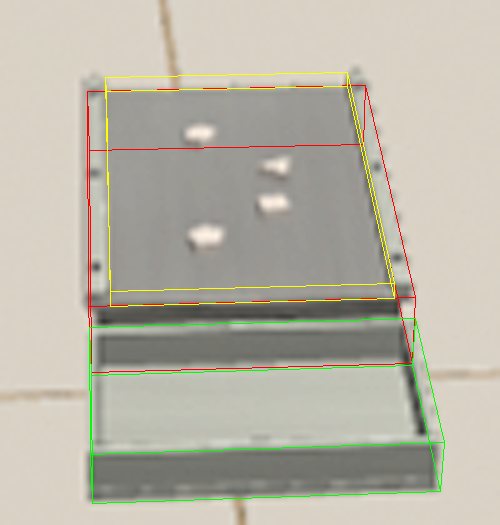

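View pics/o3.png

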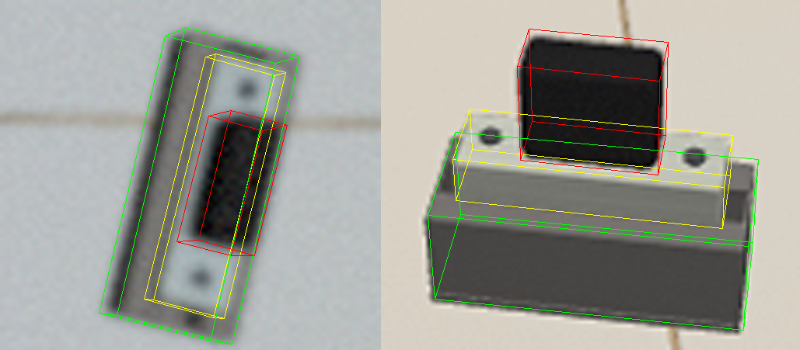

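The overlays match to about 2 mm in both views. Next is a helper that converts a world target into tool-axis shifts.

```bash
cat >> h.py <<'E'
from scipy.spatial.transform import Rotation as Rn
def to(s,target,yawz=None):
    """shift in tool axes (mm) and turn to reach target pos with tool z heading yawz (mod pi)"""
    R=Rn.from_quat(s["tool_rot"]).as_matrix(); d=R.T@(np.array(target)-s["ee_pos"])*1000
    t=0
    if yawz is not None:
        cur=np.arctan2(R[1,2],R[0,2]); dy=(yawz-cur+np.pi/2)%np.pi-np.pi/2; t=-dy
    return d.round(1),round(t,3)
def show(s):
    R=Rn.from_quat(s["tool_rot"]).as_matrix()
    print("t",round(s["time_s"],2),"pos",np.round(s["ee_pos"],4),"toolx",R[:,0].round(3),"zyaw",round(float(np.arctan2(R[1,2],R[0,2])),4),"F",np.round(s["contact_force"],2),"M",np.round(s["ft_torque"],2),"gap",round(s["finger_gap"],3),"q6",round(s["joint_pos"][5],2))
E
python3 - <<'E'
from plant import r
from h import *
s=r.read_state(); show(s); R=Rn.from_quat(s["tool_rot"]).as_matrix(); print(R.round(3)); print(r.tip_extent)
print(to(s,[.5035,-.282,.22],-1.8155), to(s,[.5035,-.282,.097],-1.8155))
E
```

```text
t 1.3 pos [ 0.1894 -0.5956  0.2201] toolx [-0.  0. -1.] zyaw 1.8786 F [ 0.25 -0.08 -0.25] M [-0.06 -0.02  0.01] gap 1.0 q6 -0.26
[[-0.    -0.953 -0.303]
 [ 0.    -0.303  0.953]
 [-1.     0.     0.   ]]
0.014
(array([ 1.000e-01, -3.944e+02,  2.037e+02]), np.float64(0.553)) (array([ 123.1, -394.4,  203.7]), np.float64(0.553))
```

Call:
apply_moves([
  {"jaw": 85,"x": 0,"y": -20,"z": 10,"turn": 0.03},
  {"jaw": 85,"x": 0,"y": -53,"z": 27,"turn": 0.08},
  {"jaw": 85,"x": 5,"y": -88,"z": 45,"turn": 0.13},
  {"jaw": 85,"x": 10,"y": -123,"z": 63,"turn": 0.18},
  {"jaw": 85,"x": 15,"y": -158,"z": 81,"turn": 0.23},
  {"jaw": 85,"x": 20,"y": -193,"z": 99,"turn": 0.28},
  {"jaw": 85,"x": 25,"y": -228,"z": 117,"turn": 0.33},
  {"jaw": 85,"x": 30,"y": -263,"z": 135,"turn": 0.38},
])

```text
time_s: 1.97
ee_pos: [0.4002, -0.3858, 0.1902]
tool_rot: [-0.481, 0.518, 0.481, 0.518]
contact_force: [0.8, -0.6, -0.1]
finger_gap: 0.996
```

```bash
python3 - <<'E'
from plant import r
from h import *
s=r.read_state(); show(s)
print(to(s,[.5035,-.282,.17],-1.8155), to(s,[.5035,-.282,.097],-1.8155))
E
```

```text
t 1.97 pos [ 0.4002 -0.3858  0.1902] toolx [ 0.001 -0.    -1.   ] zyaw 1.4961 F [ 0.79 -0.55 -0.13] M [-0.08 -0.08  0.01] gap 0.996 q6 -1.17
(array([ 20.2, -95.2, 111.2]), np.float64(0.17)) (array([ 93.2, -95.2, 111.2]), np.float64(0.17))
```

Call:
apply_moves([
  {"jaw": 85,"x": 4,"y": -24,"z": 28,"turn": 0.04},
  {"jaw": 85,"x": 8,"y": -48,"z": 56,"turn": 0.08},
  {"jaw": 85,"x": 14,"y": -70,"z": 82,"turn": 0.12},
  {"jaw": 85,"x": 18,"y": -87,"z": 102,"turn": 0.155},
  {"jaw": 85,"x": 20,"y": -95,"z": 111,"turn": 0.17},
  {"jaw": 85,"x": 20,"y": -95,"z": 111,"turn": 0.17},
])

```text
time_s: 2.47
ee_pos: [0.5036, -0.2814, 0.1694]
tool_rot: [-0.437, 0.556, 0.437, 0.556]
contact_force: [-0.2, -1.1, 0.5]
finger_gap: 0.995
```

```bash
python3 - <<'E'
from plant import r
from h import *
import pickle
s=r.read_state(); show(s)
print(to(s,[.5035,-.282,.097],-1.8155))
ims=[]
for n in ("top","side"):
    c=r.camera(n); pickle.dump(c,open(n+"1.pkl","wb"))
    w=(340,190,440,290) if n=="top" else (190,200,320,350)
    a=c["color"][w[1]:w[3],w[0]:w[2]]; ims.append(cv2.convertScaleAbs(cv2.resize(a,(int(a.shape[1]*500/a.shape[0]),500),interpolation=cv2.INTER_CUBIC)[:, :400],alpha=1.3))
cv2.imwrite("pics/g1.png",np.hstack(ims))
E
```

```text
t 2.47 pos [ 0.5036 -0.2814  0.1694] toolx [-0.  0. -1.] zyaw 1.3319 F [-0.18 -1.08  0.48] M [-0.01 -0.   -0.01] gap 0.995 q6 -1.58
(array([72.4, -0.1, -0.6]), np.float64(0.006))
```

View pics/g1.png

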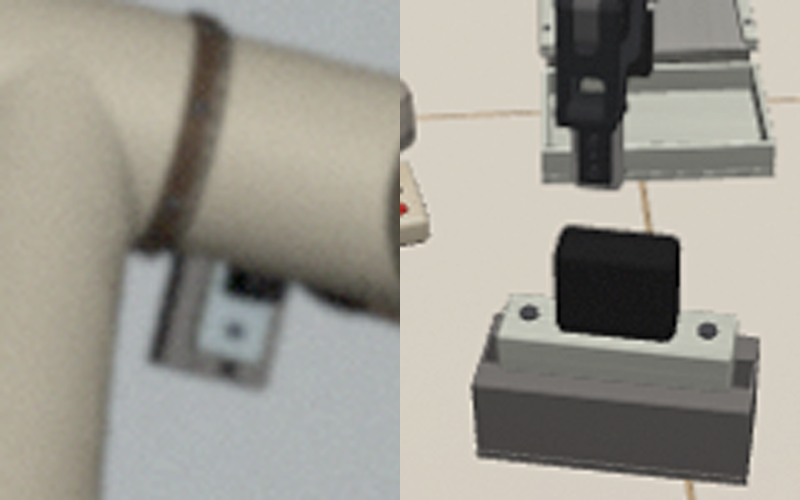

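```bash
python3 - <<'E'
from h import *
S=load("side",1)
f=500/150
for nm,p in [("tip",[.5036,-.2814,.155]),("gripc",[.5035,-.282,.102]),("griptop",[.5035,-.282,.128])]:
    u=proj(S,[p])[0]; print(nm,((u-[190,200])*f).round(0)+[400,0])
# near finger tip: open half 42+7mm along tool z
z=np.array([np.cos(-1.81),np.sin(-1.81)])
for k in (-.05,-.042,.042,.05):
    u=proj(S,[[.5036+z[0]*k,-.2814+z[1]*k,.168]])[0]; print(k,((u-[190,200])*f).round(0)+[400,0])
E
```

```text
tip [617. 194.]
gripc [618. 281.]
griptop [617. 239.]
-0.05 [633. 112.]
-0.042 [631. 121.]
0.042 [602. 226.]
0.05 [599. 237.]
```

Call:
apply_moves([
  {"jaw": 60,"x": 15,"y": 0,"z": 0,"turn": 0.005},
  {"jaw": 50,"x": 35,"y": 0,"z": 0,"turn": 0.005},
  {"jaw": 50,"x": 50,"y": 0,"z": 0,"turn": 0.005},
  {"jaw": 50,"x": 60,"y": 0,"z": 0,"turn": 0.005},
  {"jaw": 50,"x": 60,"y": 0,"z": 0,"turn": 0.005},
])

```text
time_s: 2.98
ee_pos: [0.4998, -0.2838, 0.1081]
tool_rot: [-0.433, 0.559, 0.435, 0.557]
contact_force: [-0.2, -0.2, 0.1]
finger_gap: 0.587
```

```bash
python3 - <<'E'
from plant import r
from h import *
import pickle
s=r.read_state(); show(s)
print(to(s,[.5035,-.282,.097],-1.8155))
c=r.camera("side"); pickle.dump(c,open("side2.pkl","wb"))
a=c["color"][200:350,190:320]; cv2.imwrite("pics/g2.png",cv2.convertScaleAbs(cv2.resize(a,None,fx=4,fy=4,interpolation=cv2.INTER_CUBIC),alpha=1.3))
z=np.array([np.cos(-1.81),np.sin(-1.81)])
for k in (.025,.035):
  for zz in (.1,.12):
    u=proj(c,[[.5036+z[0]*k,-.2814+z[1]*k,zz]])[0]; print(k,zz,((u-[190,200])*4).round(0))
E
```

```text
t 2.98 pos [ 0.4998 -0.2838  0.1081] toolx [-0.004  0.001 -1.   ] zyaw 1.3219 F [-0.22 -0.18  0.11] M [ 0.03  0.01 -0.05] gap 0.587 q6 -1.58
(array([11.1, -3.2,  2.6]), np.float64(-0.004))
0.025 0.1 [251. 380.]
0.025 0.12 [251. 342.]
0.035 0.1 [247. 397.]
0.035 0.12 [247. 358.]
```

View pics/g2.png

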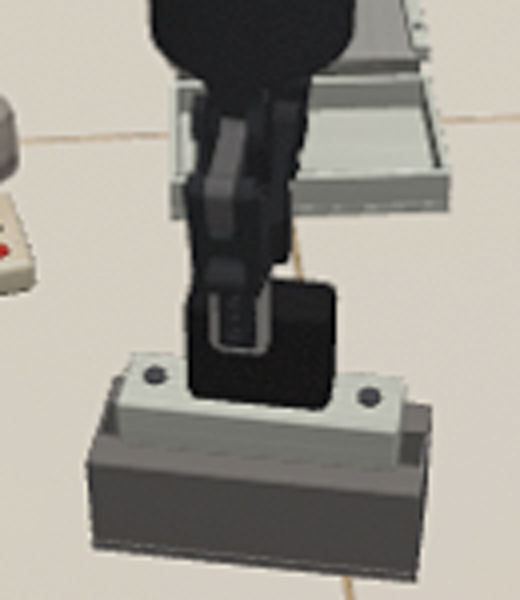

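Call:
apply_moves([
  {"jaw": 50,"x": 3,"y": 0,"z": 0,"turn": 0},
  {"jaw": 50,"x": 3,"y": 0,"z": 0,"turn": 0},
])

```text
time_s: 3.2
ee_pos: [0.5022, -0.2838, 0.1078]
tool_rot: [-0.435, 0.558, 0.434, 0.558]
contact_force: [-0.1, -0.5, -0.6]
finger_gap: 0.587
```

```bash
python3 - <<'E'
from plant import r
from h import *
s=r.read_state(); show(s)
print(to(s,[.5035,-.282,.098],-1.8155))
E
```

```text
t 3.2 pos [ 0.5022 -0.2838  0.1078] toolx [ 0.001 -0.    -1.   ] zyaw 1.3233 F [-0.13 -0.55 -0.57] M [0.01 0.06 0.  ] gap 0.587 q6 -1.58
(array([ 9.8, -0.8,  2.1]), np.float64(-0.003))
```

Call:
apply_moves([
  {"jaw": 50,"x": 5,"y": 0,"z": 1,"turn": 0},
  {"jaw": 50,"x": 9,"y": 0,"z": 1,"turn": 0},
  {"jaw": 50,"x": 9,"y": 0,"z": 1,"turn": 0},
  {"jaw": 50,"x": 9,"y": 0,"z": 1,"turn": 0},
])

```text
time_s: 3.53
ee_pos: [0.502, -0.2823, 0.0979]
tool_rot: [-0.434, 0.558, 0.435, 0.558]
contact_force: [-0.4, -0.5, 0.1]
finger_gap: 0.583
```

```bash
python3 - <<'E'
from plant import r
from h import *
s=r.read_state(); show(s)
print(to(s,[.5035,-.282,.098],-1.8155))
E
```

```text
t 3.53 pos [ 0.502  -0.2823  0.0979] toolx [-0.001  0.    -1.   ] zyaw 1.3238 F [-0.35 -0.51  0.12] M [-0.03 -0.01 -0.06] gap 0.583 q6 -1.59
(array([-0.1, -1.4,  0.7]), np.float64(-0.002))
```

Call:
apply_moves([
  {"jaw": 20,"x": 0,"y": 0,"z": 0,"turn": 0},
  {"jaw": 20,"x": 0,"y": 0,"z": 0,"turn": 0},
  {"jaw": 20,"x": 0,"y": 0,"z": 0,"turn": 0},
  {"jaw": 20,"x": 0,"y": 0,"z": 0,"turn": 0},
  {"jaw": 20,"x": 0,"y": 0,"z": 0,"turn": 0},
  {"jaw": 20,"x": 0,"y": 0,"z": 0,"turn": 0},
], newtons=25)

```text
time_s: 4.03
ee_pos: [0.5023, -0.2826, 0.0984]
tool_rot: [-0.435, 0.558, 0.434, 0.558]
contact_force: [0.4, -0.3, 0.8]
finger_gap: 0.297
```

```bash
python3 - <<'E'
from plant import r
from h import *
s=r.read_state(); show(s)
c=r.camera("side"); 
a=c["color"][200:350,190:320]; cv2.imwrite("pics/g3.png",cv2.convertScaleAbs(cv2.resize(a,None,fx=4,fy=4,interpolation=cv2.INTER_CUBIC),alpha=1.8))
E
```

```text
t 4.03 pos [ 0.5023 -0.2826  0.0984] toolx [ 0.001 -0.    -1.   ] zyaw 1.3237 F [ 0.37 -0.34  0.8 ] M [-0.22  0.    0.  ] gap 0.297 q6 -1.59
```

View pics/g3.png

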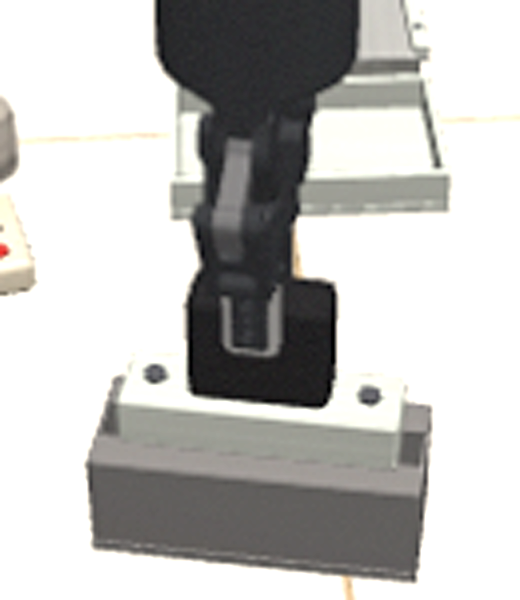

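Gripped at about 25 mm, centred on the grip (finger near column 250, as predicted). Now firm up the grip and lift.

Call:
apply_moves([
  {"jaw": 15,"x": 0,"y": 0,"z": 0,"turn": 0},
  {"jaw": 15,"x": 0,"y": 0,"z": 0,"turn": 0},
  {"jaw": 15,"x": 0,"y": 0,"z": 0,"turn": 0},
  {"jaw": 15,"x": -4,"y": 0,"z": 0,"turn": 0},
  {"jaw": 15,"x": -15,"y": 0,"z": 0,"turn": 0},
  {"jaw": 15,"x": -35,"y": 0,"z": 0,"turn": 0},
  {"jaw": 15,"x": -60,"y": 0,"z": 0,"turn": 0},
  {"jaw": 15,"x": -85,"y": 0,"z": 0,"turn": 0},
], newtons=80)

```text
time_s: 4.75
ee_pos: [0.5011, -0.2818, 0.1833]
tool_rot: [-0.433, 0.558, 0.436, 0.557]
contact_force: [0.8, -0.1, -2.3]
finger_gap: 0.282
```

Call:
apply_moves([
  {"jaw": 15,"x": -10,"y": 0,"z": 0,"turn": 0},
  {"jaw": 15,"x": -15,"y": 0,"z": 0,"turn": 0},
  {"jaw": 15,"x": -15,"y": 0,"z": 0,"turn": 0},
  {"jaw": 15,"x": -15,"y": 0,"z": 0,"turn": 0},
])

```text
time_s: 5.08
ee_pos: [0.5012, -0.2818, 0.1966]
tool_rot: [-0.433, 0.558, 0.435, 0.558]
contact_force: [-0.9, 0.2, -3.7]
finger_gap: 0.282
```

```bash
python3 - <<'E'
from plant import r
from h import *
import pickle
s=r.read_state(); show(s)
c=r.camera("side"); pickle.dump(c,open("side4.pkl","wb"))
for _ in range(3): show(r.read_state())
a=c["color"][120:350,170:340]; cv2.imwrite("pics/g4.png",cv2.convertScaleAbs(cv2.resize(a,None,fx=2.6,fy=2.6,interpolation=cv2.INTER_CUBIC),alpha=1.6))
py=-1.604; pc=np.array([.5549,.1485]); u=np.array([np.cos(py),np.sin(py)])
for x in (-.09,.09): print((pc+u*x).round(4), to(s,[*(pc+u*x),.2],py))
E
```

```text
t 5.08 pos [ 0.5012 -0.2818  0.1966] toolx [-0.002  0.002 -1.   ] zyaw 1.3231 F [-0.94  0.24 -3.67] M [0.   0.   0.03] gap 0.282 q6 -1.59
t 5.13 pos [ 0.501  -0.2819  0.1962] toolx [-0.003  0.002 -1.   ] zyaw 1.3232 F [ 0.16  0.85 -2.74] M [ 0.01 -0.07  0.03] gap 0.284 q6 -1.59
t 5.13 pos [ 0.501  -0.2819  0.1962] toolx [-0.003  0.002 -1.   ] zyaw 1.3232 F [ 0.16  0.85 -2.74] M [ 0.01 -0.07  0.03] gap 0.284 q6 -1.59
t 5.13 pos [ 0.501  -0.2819  0.1962] toolx [-0.003  0.002 -1.   ] zyaw 1.3232 F [ 0.16  0.85 -2.74] M [ 0.01 -0.07  0.03] gap 0.284 q6 -1.59
[0.5579 0.2385] (array([ -2.7,  72.6, 518.3]), np.float64(-0.214))
[0.5519 0.0585] (array([ -3. ,  34.3, 342.4]), np.float64(-0.214))
```

View pics/g4.png

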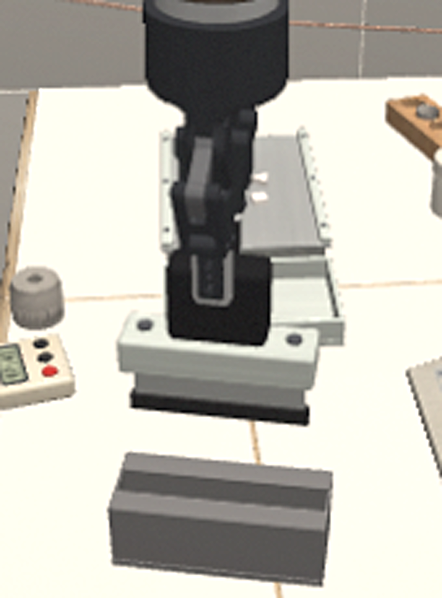

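```bash
python3 - <<'E'
from h import *
S=load("side",4)
z=np.array([np.cos(-1.8155),np.sin(-1.8155)]); n=np.array([*z,0])
def onplane(px,off):
    uv=(np.array(px)+.5)/2.6-.5+[170,120]
    o,d=ray(S,[uv]); P0=np.array([.501,-.2819,.2])+n*off
    return o+d[0]*((P0-o)@n/(d[0]@n))
for nm,p,o in [("lipL",(132,407),.0035),("lipR",(308,423),.0035),("houseL",(118,369),.017),("houseR",(316,387),.017),("griptopL",(170,255),.013),("griptopR",(270,262),.013)]:
    print(nm,onplane(p,o).round(4))
E
```

```text
lipL [ 0.4476 -0.2722  0.115 ]
lipR [ 0.5548 -0.2989  0.1161]
houseL [ 0.4408 -0.2844  0.1544]
houseR [ 0.5562 -0.3132  0.1552]
griptopL [ 0.474  -0.2885  0.2356]
griptopR [ 0.529  -0.3023  0.2366]
```

Call:
apply_moves([
  {"jaw": 15,"x": 0,"y": 2,"z": 15,"turn": -0.01},
  {"jaw": 15,"x": 0,"y": 7,"z": 45,"turn": -0.03},
  {"jaw": 15,"x": 0,"y": 12,"z": 80,"turn": -0.05},
  {"jaw": 15,"x": 0,"y": 17,"z": 117,"turn": -0.07},
  {"jaw": 15,"x": 0,"y": 22,"z": 155,"turn": -0.09},
  {"jaw": 15,"x": 0,"y": 27,"z": 193,"turn": -0.11},
  {"jaw": 15,"x": 0,"y": 32,"z": 231,"turn": -0.13},
  {"jaw": 15,"x": 0,"y": 38,"z": 269,"turn": -0.15},
])

```text
time_s: 5.8
ee_pos: [0.5302, -0.0106, 0.1965]
tool_rot: [-0.475, 0.524, 0.476, 0.523]
contact_force: [0.6, -0.4, -2.7]
finger_gap: 0.279
```

```bash
python3 - <<'E'
from plant import r
from h import *
s=r.read_state(); show(s)
py=-1.604; pc=np.array([.5549,.1485]); u=np.array([np.cos(py),np.sin(py)])
for x in (-.09,): print((pc+u*x).round(4), to(s,[*(pc+u*x),.18],py))
E
```

```text
t 5.8 pos [ 0.5302 -0.0106  0.1965] toolx [-0.003 -0.001 -1.   ] zyaw 1.4743 F [ 0.56 -0.36 -2.67] M [-0.   -0.11  0.06] gap 0.279 q6 -1.95
[0.5579 0.2385] (array([ 16.3,  -3.6, 250.6]), np.float64(-0.063))
```

Call:
apply_moves([
  {"jaw": 15,"x": 3,"y": -1,"z": 36,"turn": -0.01},
  {"jaw": 15,"x": 5,"y": -1,"z": 73,"turn": -0.02},
  {"jaw": 15,"x": 7,"y": -2,"z": 110,"turn": -0.03},
  {"jaw": 15,"x": 9,"y": -2,"z": 147,"turn": -0.04},
  {"jaw": 15,"x": 12,"y": -3,"z": 184,"turn": -0.05},
  {"jaw": 15,"x": 14,"y": -3,"z": 217,"turn": -0.06},
  {"jaw": 15,"x": 16,"y": -4,"z": 240,"turn": -0.063},
  {"jaw": 15,"x": 16,"y": -4,"z": 250,"turn": -0.063},
])

```text
time_s: 6.47
ee_pos: [0.5586, 0.2389, 0.1793]
tool_rot: [-0.492, 0.509, 0.492, 0.507]
contact_force: [-0.3, -0.5, -3.0]
finger_gap: 0.278
```

Call:
apply_moves([
  {"jaw": 15,"x": 15,"y": 0,"z": 0,"turn": 0},
  {"jaw": 15,"x": 30,"y": 0,"z": 0,"turn": 0},
  {"jaw": 15,"x": 40,"y": 0,"z": 0,"turn": 0},
  {"jaw": 15,"x": 40,"y": 0,"z": 0,"turn": 0},
  {"jaw": 15,"x": 40,"y": 0,"z": 0,"turn": 0},
])

```text
time_s: 6.88
ee_pos: [0.559, 0.2352, 0.1411]
tool_rot: [-0.491, 0.51, 0.491, 0.508]
contact_force: [0.9, 0.2, -2.5]
finger_gap: 0.279
```

```bash
python3 - <<'E'
from plant import r
from h import *
s=r.read_state(); show(s)
py=-1.604; pc=np.array([.5549,.1485]); u=np.array([np.cos(py),np.sin(py)])
for x in (-.09,): print((pc+u*x).round(4), to(s,[*(pc+u*x),.1214],py))
ims=[]
for n,w in (("side",(200,100,330,260)),("top",(160,165,300,265))):
    c=r.camera(n); pickle.dump(c,open(n+"5.pkl","wb"))
    a=c["color"][w[1]:w[3],w[0]:w[2]]; cv2.imwrite(f"pics/{n}5.png",cv2.convertScaleAbs(cv2.resize(a,None,fx=3.7,fy=3.7,interpolation=cv2.INTER_CUBIC),alpha=1.4))
show(r.read_state())
E
```

```text
t 6.88 pos [0.559  0.2352 0.1411] toolx [-0.002 -0.002 -1.   ] zyaw 1.536 F [ 0.94  0.18 -2.52] M [ 0.02  0.02 -0.  ] gap 0.279 q6 -2.27
[0.5579 0.2385] (array([19.7,  1.2,  3.3]), np.float64(-0.002))
t 6.98 pos [0.5599 0.2359 0.1429] toolx [ 0.001  0.    -1.   ] zyaw 1.5364 F [ 0.12 -0.39 -2.5 ] M [-0.04 -0.02  0.01] gap 0.282 q6 -2.27
```

View pics/side5.png

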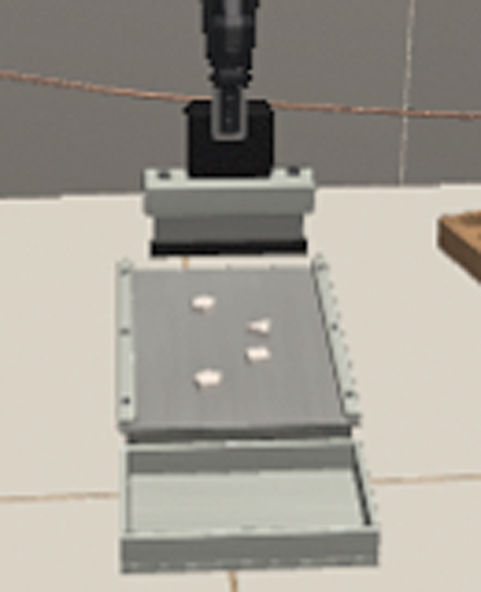

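View pics/top5.png

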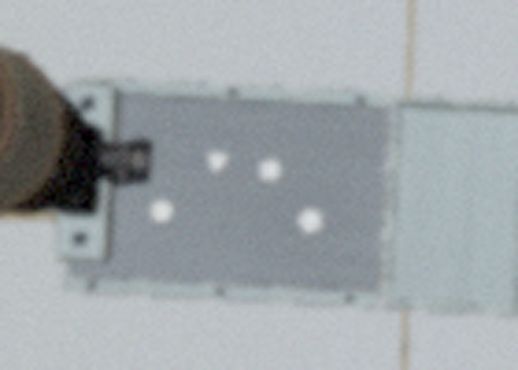

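```bash
python3 - <<'E'
from h import *
S=load("side",5);T=load("top",5)
up=lambda p,o:(np.array(p,float)+.5)/3.7-.5+np.array(o)
py=-1.604; pc=np.array([.5549,.1485]); u=np.array([np.cos(py),np.sin(py)]); v=np.array([-u[1],u[0]])
for p in [(150,251),(306,251)]:
    o,d=ray(S,[up(p,(200,100))]); t=(.2324-o[1])/d[0][1]; P=o+d[0]*t; print("lip",P.round(4),"plate xy",np.array([(P[:2]-pc)@u,(P[:2]-pc)@v]).round(4))
for p in [(132,270),(316,268),(137,422),(345,418)]:
    P=onz(S,[up(p,(200,100))],.036)[0]; print("inner",P.round(4),np.array([(P[:2]-pc)@u,(P[:2]-pc)@v]).round(4))
for p in [(88,103),(79,239)]:
    P=onz(T,[up(p,(160,165))],.1429+.0036-.026)[0]; print("hscrew",P.round(4),np.array([(P[:2]-pc)@u,(P[:2]-pc)@v]).round(4))
for p in [(232,93),(359,101),(92,285),(220,291),(349,298)]:
    P=onz(T,[up(p,(160,165))],.044)[0]; print("rscrew",P.round(4),np.array([(P[:2]-pc)@u,(P[:2]-pc)@v]).round(4))
E
```

```text
lip [0.5046 0.2324 0.0648] plate xy [-0.0822 -0.053 ]
lip [0.6154 0.2324 0.0605] plate xy [-0.0859  0.0577]
inner [0.4925 0.2614 0.036 ] [-0.1108 -0.0661]
inner [0.6262 0.2539 0.036 ] [-0.1077  0.0677]
inner [0.4867 0.0497 0.036 ] [ 0.101  -0.0649]
inner [0.6162 0.0434 0.036 ] [0.1031 0.0648]
hscrew [0.6069 0.2337 0.1205] [-0.0869  0.0492]
hscrew [0.5165 0.2368 0.1205] [-0.087  -0.0413]
rscrew [0.624  0.1466 0.044 ] [-0.0004  0.0692]
rscrew [0.6198 0.0573 0.044 ] [0.089  0.0679]
rscrew [0.4877 0.2413 0.044 ] [-0.0905 -0.0702]
rscrew [0.4853 0.1514 0.044 ] [-0.0006 -0.0697]
rscrew [0.4821 0.0614 0.044 ] [ 0.0894 -0.0698]
```

Call:
apply_moves([
  {"jaw": 15,"x": 6,"y": 1.5,"z": 0,"turn": 0},
  {"jaw": 15,"x": 12,"y": 3,"z": 0,"turn": 0},
  {"jaw": 15,"x": 14,"y": 3,"z": 0,"turn": 0},
  {"jaw": 15,"x": 14,"y": 3,"z": 0,"turn": 0},
  {"jaw": 15,"x": 14,"y": 3,"z": 0,"turn": 0},
])

```text
time_s: 7.4
ee_pos: [0.5563, 0.2361, 0.128]
tool_rot: [-0.491, 0.509, 0.491, 0.508]
contact_force: [0.6, -0.5, -3.0]
finger_gap: 0.283
```

Call:
apply_moves([
  {"jaw": 15,"x": 1,"y": 0,"z": 0,"turn": 0},
  {"jaw": 15,"x": 2,"y": 0,"z": 0,"turn": 0},
  {"jaw": 15,"x": 2,"y": 0,"z": 0,"turn": 0},
])

```text
time_s: 7.65
ee_pos: [0.5563, 0.2362, 0.126]
tool_rot: [-0.491, 0.509, 0.491, 0.508]
contact_force: [0.5, 0.1, -3.3]
finger_gap: 0.281
```

Call:
apply_moves([
  {"jaw": 15,"x": 1,"y": 0,"z": 0,"turn": 0},
  {"jaw": 15,"x": 2,"y": 0,"z": 0,"turn": 0},
  {"jaw": 15,"x": 2,"y": 0,"z": 0,"turn": 0},
])

```text
time_s: 7.9
ee_pos: [0.5562, 0.2361, 0.1239]
tool_rot: [-0.491, 0.509, 0.491, 0.508]
contact_force: [-0.5, -0.1, -3.9]
finger_gap: 0.286
```

Call:
apply_moves([
  {"jaw": 15,"x": 1,"y": 0,"z": 0,"turn": 0},
  {"jaw": 15,"x": 2,"y": 0,"z": 0,"turn": 0},
  {"jaw": 15,"x": 2,"y": 0,"z": 0,"turn": 0},
])

```text
time_s: 8.15
ee_pos: [0.5562, 0.2361, 0.1218]
tool_rot: [-0.491, 0.509, 0.491, 0.508]
contact_force: [-0.6, 1.4, -3.6]
finger_gap: 0.282
```

Call:
apply_moves([
  {"jaw": 15,"x": 1,"y": 0,"z": 0,"turn": 0},
  {"jaw": 15,"x": 1.5,"y": 0,"z": 0,"turn": 0},
  {"jaw": 15,"x": 1.5,"y": 0,"z": 0,"turn": 0},
])

```text
time_s: 8.4
ee_pos: [0.5563, 0.2362, 0.1204]
tool_rot: [-0.491, 0.509, 0.491, 0.508]
contact_force: [0.4, 0.4, -3.0]
finger_gap: 0.282
```

Call:
apply_moves([
  {"jaw": 15,"x": 1,"y": 0,"z": 0,"turn": 0},
  {"jaw": 15,"x": 1.5,"y": 0,"z": 0,"turn": 0},
  {"jaw": 15,"x": 1.5,"y": 0,"z": 0,"turn": 0},
])

```text
time_s: 8.65
ee_pos: [0.5564, 0.2362, 0.1191]
tool_rot: [-0.491, 0.508, 0.491, 0.508]
contact_force: [-0.1, -0.0, -3.1]
finger_gap: 0.283
```

Call:
apply_moves([
  {"jaw": 15,"x": 1,"y": 0,"z": 0,"turn": 0},
  {"jaw": 15,"x": 1.5,"y": 0,"z": 0,"turn": 0},
  {"jaw": 15,"x": 1.5,"y": 0,"z": 0,"turn": 0},
])

```text
time_s: 8.9
ee_pos: [0.5565, 0.2363, 0.1182]
tool_rot: [-0.492, 0.508, 0.491, 0.509]
contact_force: [-1.3, -0.1, 0.8]
finger_gap: 0.284
```

Call:
apply_moves([
  {"jaw": 15,"x": 0.8,"y": 0,"z": 0,"turn": 0},
  {"jaw": 15,"x": 0.8,"y": 0,"z": 0,"turn": 0},
])

```text
time_s: 9.07
ee_pos: [0.5566, 0.2363, 0.1175]
tool_rot: [-0.492, 0.508, 0.491, 0.509]
contact_force: [-1.2, -0.4, 3.1]
finger_gap: 0.28
```

Call:
apply_moves([
  {"jaw": 15,"x": 0,"y": 0,"z": 0,"turn": 0},
])

```text
time_s: 9.15
ee_pos: [0.5566, 0.2363, 0.1175]
tool_rot: [-0.492, 0.508, 0.491, 0.509]
contact_force: [-1.8, -0.0, 2.6]
finger_gap: 0.284
```

Call:
apply_moves([
  {"jaw": 15,"x": 0,"y": 0,"z": 0,"turn": 0},
])

```text
time_s: 9.23
ee_pos: [0.5565, 0.2363, 0.1174]
tool_rot: [-0.492, 0.508, 0.491, 0.509]
contact_force: [-1.5, -1.1, 4.0]
finger_gap: 0.282
```

Call:
apply_moves([
  {"jaw": 15,"x": 0,"y": 0,"z": -1,"turn": 0},
  {"jaw": 15,"x": 0,"y": 0,"z": -3,"turn": 0},
  {"jaw": 15,"x": 0,"y": 0,"z": -6,"turn": 0},
  {"jaw": 15,"x": 0,"y": 0,"z": -10,"turn": 0},
])

```text
time_s: 9.57
ee_pos: [0.5571, 0.2274, 0.1174]
tool_rot: [-0.492, 0.507, 0.491, 0.51]
contact_force: [-0.0, 3.6, 3.0]
finger_gap: 0.286
```

```bash
python3 - <<'E'
from plant import r
from h import *
s=r.read_state(); show(s)
py=-1.604; pc=np.array([.5549,.1485]); u=np.array([np.cos(py),np.sin(py)]); v=np.array([-u[1],u[0]])
d=s["ee_pos"][:2]-pc; print(d@u,d@v); print(to(s,[*(pc+u*.12-v*.003),.1174],py))
E
```

```text
t 9.57 pos [0.5571 0.2274 0.1174] toolx [ 0.003  0.003 -1.   ] zyaw 1.5373 F [-0.03  3.58  2.97] M [ 1.23  0.07 -0.01] gap 0.286 q6 -2.26
-0.07889610428428415 -0.0004304448794269893
(array([  -0.5,    2.5, -198.9]), np.float64(-0.0))
```

Call:
apply_moves([
  {"jaw": 15,"x": 0,"y": 0,"z": -5,"turn": 0},
  {"jaw": 15,"x": 0,"y": 0.2,"z": -10,"turn": 0},
  {"jaw": 15,"x": 0,"y": 0.4,"z": -15,"turn": 0},
  {"jaw": 15,"x": 0,"y": 0.6,"z": -20,"turn": 0},
  {"jaw": 15,"x": 0,"y": 0.8,"z": -25,"turn": 0},
  {"jaw": 15,"x": 0,"y": 1,"z": -30,"turn": 0},
])

```text
time_s: 10.07
ee_pos: [0.5543, 0.1959, 0.1171]
tool_rot: [-0.491, 0.508, 0.491, 0.509]
contact_force: [0.1, 4.0, 3.8]
finger_gap: 0.282
```

Call:
apply_moves([
  {"jaw": 15,"x": 0,"y": 0,"z": -5,"turn": 0},
  {"jaw": 15,"x": 0,"y": 0,"z": -10,"turn": 0},
  {"jaw": 15,"x": 0,"y": 0,"z": -15,"turn": 0},
  {"jaw": 15,"x": 0,"y": 0,"z": -20,"turn": 0},
  {"jaw": 15,"x": 0,"y": 0,"z": -25,"turn": 0},
])

```text
time_s: 10.48
ee_pos: [0.5531, 0.1709, 0.1169]
tool_rot: [-0.491, 0.508, 0.491, 0.509]
contact_force: [0.2, 3.9, 4.2]
finger_gap: 0.284
```

```bash
cat > st.py <<'E'
from plant import r
from h import *
s=r.read_state(); show(s)
py=-1.604; pc=np.array([.5549,.1485]); u=np.array([np.cos(py),np.sin(py)]); v=np.array([-u[1],u[0]])
d=s["ee_pos"][:2]-pc; print("plate x,y mm",(d@u*1000).round(1),(d@v*1000).round(1))
E
python3 st.py
```

```text
t 10.48 pos [0.5531 0.1709 0.1169] toolx [ 0.  0. -1.] zyaw 1.5366 F [0.16 3.89 4.21] M [ 1.67 -0.12  0.  ] gap 0.284 q6 -2.18
plate x,y mm -22.3 -2.6
```

Call:
apply_moves([
  {"jaw": 15,"x": -0.1,"y": 0,"z": -5,"turn": 0},
  {"jaw": 15,"x": -0.2,"y": 0,"z": -10,"turn": 0},
  {"jaw": 15,"x": -0.3,"y": 0,"z": -15,"turn": 0},
  {"jaw": 15,"x": -0.3,"y": 0,"z": -20,"turn": 0},
  {"jaw": 15,"x": -0.3,"y": 0,"z": -25,"turn": 0},
])

```text
time_s: 10.9
ee_pos: [0.5521, 0.1457, 0.117]
tool_rot: [-0.491, 0.509, 0.491, 0.508]
contact_force: [-0.1, 3.9, 3.8]
finger_gap: 0.285
```

```bash
python3 st.py; python3 - <<'E'
from plant import r
from h import *
c=r.camera("side"); a=c["color"][130:260,200:330]; cv2.imwrite("pics/w1.png",cv2.convertScaleAbs(cv2.resize(a,None,fx=4,fy=4,interpolation=cv2.INTER_CUBIC),alpha=1.4))
E
```

```text
t 10.9 pos [0.5521 0.1457 0.117 ] toolx [-0. -0. -1.] zyaw 1.5366 F [-0.07  3.88  3.83] M [ 1.6  -0.09  0.04] gap 0.285 q6 -2.15
plate x,y mm 2.8 -2.7
```

View pics/w1.png

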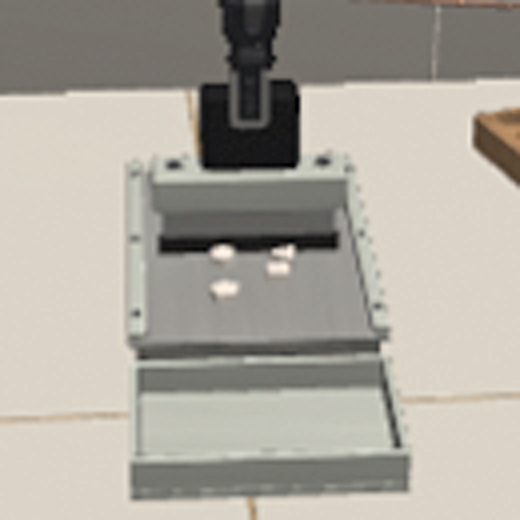

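Wiping works: the lip (row ~243, columns 160–338) is flat on the plate, and the chips at (223,252), (282,252), (278,268) and (225,288) sit ahead of it. Net press is about 7 N, so I continue.

Call:
apply_moves([
  {"jaw": 15,"x": -0.2,"y": 0,"z": -5,"turn": 0},
  {"jaw": 15,"x": -0.2,"y": 0,"z": -10,"turn": 0},
  {"jaw": 15,"x": -0.2,"y": 0,"z": -15,"turn": 0},
  {"jaw": 15,"x": -0.2,"y": 0,"z": -20,"turn": 0},
  {"jaw": 15,"x": -0.2,"y": 0,"z": -25,"turn": 0},
])

```text
time_s: 11.37
ee_pos: [0.5512, 0.1208, 0.1172]
tool_rot: [-0.491, 0.509, 0.491, 0.508]
contact_force: [0.5, 4.1, 3.8]
finger_gap: 0.289
```

Call:
apply_moves([
  {"jaw": 15,"x": 0,"y": 0,"z": -5,"turn": 0},
  {"jaw": 15,"x": 0,"y": 0,"z": -10,"turn": 0},
  {"jaw": 15,"x": 0,"y": 0,"z": -15,"turn": 0},
  {"jaw": 15,"x": 0,"y": 0,"z": -20,"turn": 0},
  {"jaw": 15,"x": 0,"y": 0,"z": -25,"turn": 0},
])

```text
time_s: 11.78
ee_pos: [0.5504, 0.0957, 0.1172]
tool_rot: [-0.491, 0.509, 0.491, 0.508]
contact_force: [1.0, 3.6, 3.7]
finger_gap: 0.281
```

```bash
python3 st.py
```

```text
t 11.78 pos [0.5504 0.0957 0.1172] toolx [-0. -0. -1.] zyaw 1.5365 F [0.97 3.55 3.7 ] M [ 1.46 -0.08  0.02] gap 0.281 q6 -2.07
plate x,y mm 52.9 -2.7
```

Call:
apply_moves([
  {"jaw": 15,"x": 0,"y": 0,"z": -5,"turn": 0},
  {"jaw": 15,"x": 0,"y": 0,"z": -10,"turn": 0},
  {"jaw": 15,"x": 0,"y": 0,"z": -15,"turn": 0},
  {"jaw": 15,"x": 0,"y": 0,"z": -20,"turn": 0},
  {"jaw": 15,"x": 0,"y": 0,"z": -25,"turn": 0},
])

```text
time_s: 12.2
ee_pos: [0.5496, 0.0708, 0.1173]
tool_rot: [-0.491, 0.509, 0.491, 0.508]
contact_force: [0.1, 3.6, 3.4]
finger_gap: 0.28
```

Call:
apply_moves([
  {"jaw": 15,"x": 0,"y": 0,"z": -4,"turn": 0},
  {"jaw": 15,"x": 0,"y": 0,"z": -8,"turn": 0},
  {"jaw": 15,"x": 0,"y": 0,"z": -12,"turn": 0},
  {"jaw": 15,"x": 0,"y": 0,"z": -16,"turn": 0},
  {"jaw": 15,"x": 0,"y": 0,"z": -20,"turn": 0},
])

```text
time_s: 12.62
ee_pos: [0.5489, 0.051, 0.1173]
tool_rot: [-0.491, 0.509, 0.491, 0.508]
contact_force: [0.2, 3.9, 3.2]
finger_gap: 0.288
```

```bash
python3 st.py; python3 - <<'E'
from plant import r
from h import *
c=r.camera("side"); a=c["color"][130:260,200:330]; cv2.imwrite("pics/w2.png",cv2.convertScaleAbs(cv2.resize(a,None,fx=4,fy=4,interpolation=cv2.INTER_CUBIC),alpha=1.4))
E
```

```text
t 12.62 pos [0.5489 0.051  0.1173] toolx [-0. -0. -1.] zyaw 1.5367 F [0.2  3.91 3.19] M [ 1.47 -0.05 -0.  ] gap 0.288 q6 -1.99
plate x,y mm 97.7 -2.7
```

View pics/w2.png

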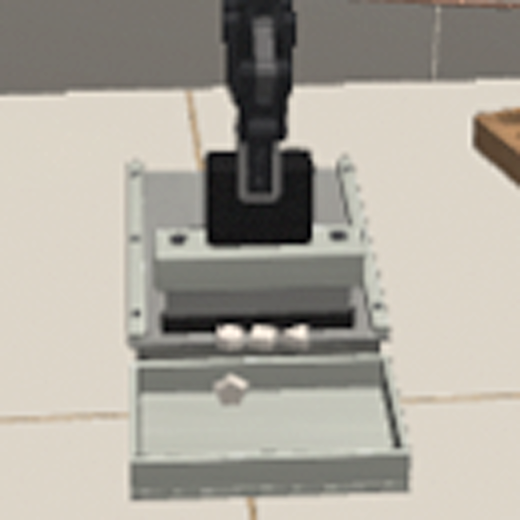

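Call:
apply_moves([
  {"jaw": 15,"x": 0,"y": 0,"z": -4,"turn": 0},
  {"jaw": 15,"x": 0,"y": 0,"z": -8,"turn": 0},
  {"jaw": 15,"x": 0,"y": 0,"z": -12,"turn": 0},
  {"jaw": 15,"x": 0,"y": 0,"z": -16,"turn": 0},
  {"jaw": 15,"x": 0,"y": 0,"z": -20,"turn": 0},
  {"jaw": 15,"x": 0,"y": 0,"z": -24,"turn": 0},
  {"jaw": 15,"x": 0,"y": 0,"z": -28,"turn": 0},
  {"jaw": 15,"x": 0,"y": 0,"z": -28,"turn": 0},
])

```text
time_s: 13.33
ee_pos: [0.5468, 0.022, 0.1162]
tool_rot: [-0.491, 0.51, 0.492, 0.508]
contact_force: [0.6, -0.4, -2.4]
finger_gap: 0.283
```

```bash
python3 st.py; python3 - <<'E'
from plant import r
from h import *
c=r.camera("side"); a=c["color"][130:260,200:330]; cv2.imwrite("pics/w3.png",cv2.convertScaleAbs(cv2.resize(a,None,fx=4,fy=4,interpolation=cv2.INTER_CUBIC),alpha=1.4))
E
```

```text
t 13.33 pos [0.5468 0.022  0.1162] toolx [-0.003 -0.001 -1.   ] zyaw 1.5353 F [ 0.58 -0.44 -2.41] M [ 0.04 -0.03  0.03] gap 0.283 q6 -1.94
plate x,y mm 126.7 -3.9
```

View pics/w3.png

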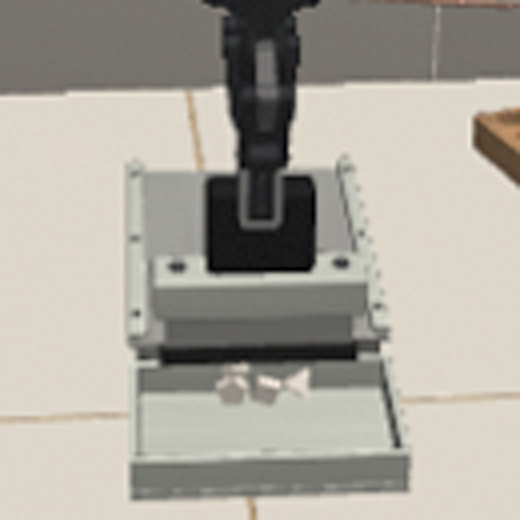

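Call:
apply_moves([
  {"jaw": 15,"x": -10,"y": 0,"z": 0,"turn": 0},
  {"jaw": 15,"x": -30,"y": 0,"z": 0,"turn": 0},
  {"jaw": 15,"x": -55,"y": 0,"z": 0,"turn": 0},
  {"jaw": 15,"x": -78,"y": 0,"z": 0,"turn": 0},
  {"jaw": 15,"x": -82,"y": 0,"z": 0,"turn": 0},
])

```text
time_s: 13.8
ee_pos: [0.5508, 0.0239, 0.2046]
tool_rot: [-0.494, 0.505, 0.49, 0.511]
contact_force: [0.1, -0.1, -1.7]
finger_gap: 0.283
```

```bash
python3 st.py; python3 - <<'E'
from plant import r
from h import *
c=r.camera("side"); a=c["color"][130:260,200:330]; cv2.imwrite("pics/w4.png",cv2.convertScaleAbs(cv2.resize(a,None,fx=4,fy=4,interpolation=cv2.INTER_CUBIC),alpha=1.4))
s=r.read_state(); print(to(s,[.5022,-.2826,.198],-1.818))
E
```

```text
t 13.8 pos [0.5508 0.0239 0.2046] toolx [ 0.01   0.001 -1.   ] zyaw 1.5379 F [ 0.14 -0.09 -1.66] M [ 0.06 -0.15 -0.02] gap 0.283 q6 -1.94
plate x,y mm 124.7 0.0
(array([   4.2,   37.5, -308. ]), np.float64(0.214))
```

View pics/w4.png

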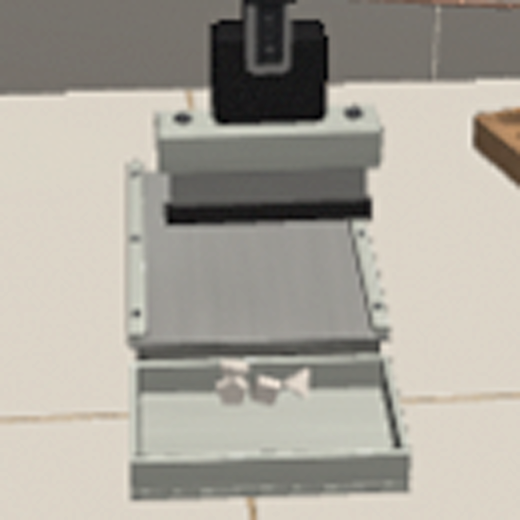

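Call:
apply_moves([
  {"jaw": 15,"x": 0,"y": 4,"z": -30,"turn": 0.02},
  {"jaw": 15,"x": 1,"y": 8,"z": -66,"turn": 0.045},
  {"jaw": 15,"x": 2,"y": 12,"z": -103,"turn": 0.07},
  {"jaw": 15,"x": 2,"y": 17,"z": -140,"turn": 0.1},
  {"jaw": 15,"x": 3,"y": 22,"z": -177,"turn": 0.125},
  {"jaw": 15,"x": 3,"y": 26,"z": -214,"turn": 0.15},
  {"jaw": 15,"x": 4,"y": 31,"z": -250,"turn": 0.175},
  {"jaw": 15,"x": 4,"y": 35,"z": -280,"turn": 0.2},
])

```text
time_s: 14.52
ee_pos: [0.5017, -0.2569, 0.1934]
tool_rot: [-0.436, 0.556, 0.439, 0.555]
contact_force: [0.9, -0.2, -4.1]
finger_gap: 0.283
```

Call:
apply_moves([
  {"jaw": 15,"x": 0,"y": 0,"z": -8,"turn": 0},
  {"jaw": 15,"x": 0,"y": 0,"z": -16,"turn": 0},
  {"jaw": 15,"x": 0,"y": 0,"z": -16,"turn": 0},
  {"jaw": 15,"x": 0,"y": 0,"z": -16,"turn": 0},
])

```text
time_s: 14.85
ee_pos: [0.4995, -0.2702, 0.1945]
tool_rot: [-0.438, 0.555, 0.439, 0.555]
contact_force: [0.7, -0.2, -3.0]
finger_gap: 0.283
```

```bash
python3 - <<'E'
from plant import r
from h import *
s=r.read_state(); show(s); print(to(s,[.5022,-.2826,.198],1.3237))
for n,w in (("side",(200,150,330,260)),("top",(170,170,310,260))):
    c=r.camera(n); pickle.dump(c,open(n+"6.pkl","wb"))
    a=c["color"][w[1]:w[3],w[0]:w[2]]; cv2.imwrite(f"pics/{n}6.png",cv2.convertScaleAbs(cv2.resize(a,None,fx=5,fy=5,interpolation=cv2.INTER_CUBIC),alpha=1.4))
s=r.read_state(); show(s); print(to(s,[.5022,-.2826,.198],1.3237))
E
```

```text
t 14.85 pos [ 0.4995 -0.2702  0.1945] toolx [-0.001  0.001 -1.   ] zyaw 1.3368 F [ 0.67 -0.16 -3.03] M [ 0.02 -0.01 -0.02] gap 0.283 q6 -1.59
(array([ -3.5,  -5.5, -11.5]), np.float64(0.013))
t 14.95 pos [ 0.5    -0.2697  0.1951] toolx [-0.  0. -1.] zyaw 1.3381 F [-0.17 -0.05 -2.31] M [-0.01 -0.01  0.01] gap 0.284 q6 -1.59
(array([ -3. ,  -5.2, -12.1]), np.float64(0.014))
```

View pics/side6.png

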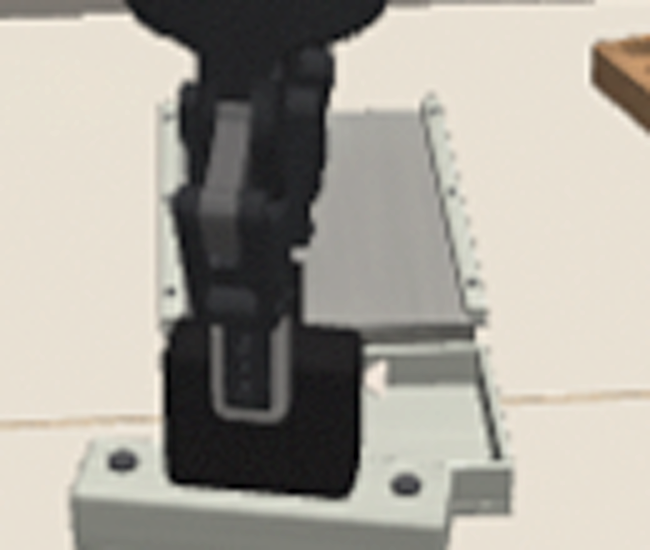

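View pics/top6.png

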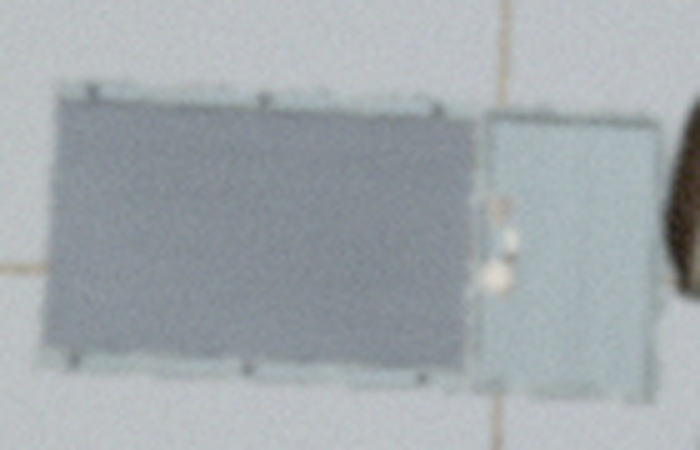

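```bash
python3 - <<'E'
from h import *
a=cv2.imread("pics/w4.png")[330:430,180:350]; a=cv2.resize(a,None,fx=4,fy=4,interpolation=cv2.INTER_CUBIC); 
T=load("top",6); b=T["color"][205:235,255:300]; b=cv2.convertScaleAbs(cv2.resize(b,(680,453),interpolation=cv2.INTER_CUBIC),alpha=1.3)
# project tray wall lines
py=-1.604; pc=np.array([.5549,.1485]); u=np.array([np.cos(py),np.sin(py)]); v=np.array([-u[1],u[0]])
S=load("side",6)
f=680/45
for x,z,col in ((.110,.036,(0,0,255)),(.112,.026,(0,255,0)),(.117,.026,(255,0,0)),(.117,.005,(255,0,255))):
    P=[[*(pc+u*x+v*y),z] for y in (-.06,.06)]
    q=((proj(T,P)-[255,205]+.5)*f-.5).astype(int); cv2.line(b,tuple(map(int,q[0])),tuple(map(int,q[1])),col,1)
    q=(((proj(S,P)-[200,130]+.5)*4-.5-[180,330])*4).astype(int); cv2.line(a,tuple(map(int,q[0])),tuple(map(int,q[1])),col,1)
cv2.imwrite("pics/z6a.png",a);cv2.imwrite("pics/z6b.png",b)
E
```

```text
(no output)
```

View pics/z6a.png

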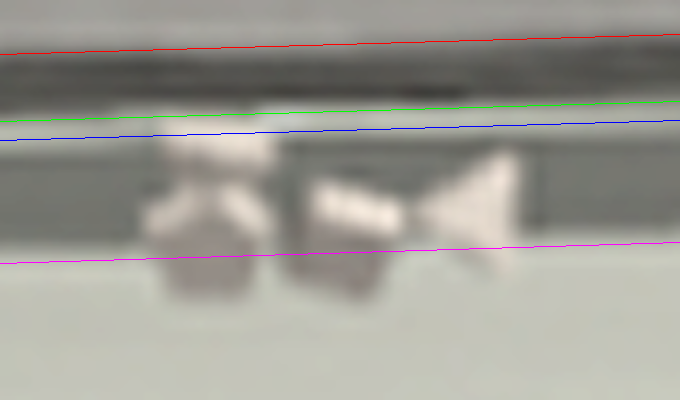

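View pics/z6b.png

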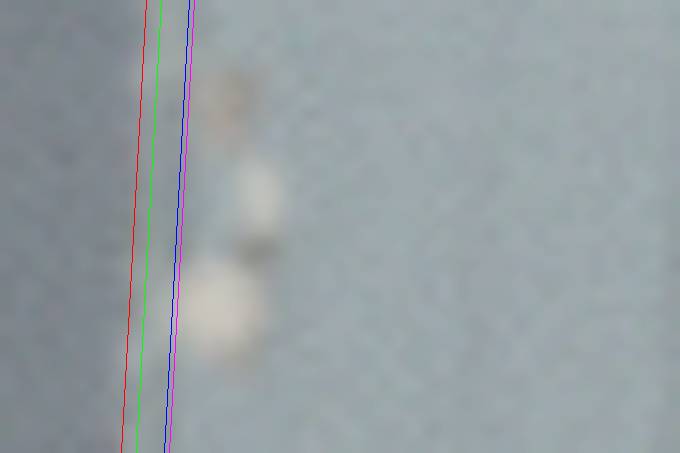

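```bash
python3 - <<'E'
from h import *
S=load("side",6);T=load("top",6)
py=-1.604; pc=np.array([.5549,.1485]); u=np.array([np.cos(py),np.sin(py)]); v=np.array([-u[1],u[0]])
for nm,p in [("far top edge",(222,110)),("near top edge",(225,138)),("near bottom edge",(225,170)),("pentagon bottom",(210,300)),("pent top L",(195,180)),("tri top",(515,150)),("sq top near",(350,225)),("sq bottom",(335,298))]:
    q=((np.array(p,float)/4+[180,330])+.5)/4-.5+[200,130]
    o,d=ray(S,[q]); d=d[0]
    out=[]
    for X in (.112,.117,.122,.127,.132,.137):
        t=(X-(o[:2]-pc)@u)/(d[:2]@u); P=o+d*t; out.append((X,round(P[2]*1000,1),round((P[:2]-pc)@v*1000,1)))
    print(nm,out)
f=680/45
for nm,p in [("top L",(180,310)),("top R",(265,310)),("up",(222,255)),("dn",(222,360)),("A",(262,200)),("B",(228,105))]:
    q=(np.array(p,float)+.5)/f-.5+[255,205]
    for z in (.012,.03):
        P=onz(T,[q],z)[0]; print(nm,z,((P[:2]-pc)@u*1000).round(1),((P[:2]-pc)@v*1000).round(1))
E
```

```text
far top edge [(0.112, np.float64(26.8), np.float64(-15.3)), (0.117, np.float64(30.0), np.float64(-15.5)), (0.122, np.float64(33.1), np.float64(-15.8)), (0.127, np.float64(36.2), np.float64(-16.0)), (0.132, np.float64(39.4), np.float64(-16.3)), (0.137, np.float64(42.5), np.float64(-16.6))]
near top edge [(0.112, np.float64(22.1), np.float64(-14.8)), (0.117, np.float64(25.2), np.float64(-15.1)), (0.122, np.float64(28.4), np.float64(-15.4)), (0.127, np.float64(31.6), np.float64(-15.6)), (0.132, np.float64(34.7), np.float64(-15.9)), (0.137, np.float64(37.9), np.float64(-16.1))]
near bottom edge [(0.112, np.float64(16.6), np.float64(-14.8)), (0.117, np.float64(19.8), np.float64(-15.1)), (0.122, np.float64(23.0), np.float64(-15.4)), (0.127, np.float64(26.2), np.float64(-15.6)), (0.132, np.float64(29.4), np.float64(-15.9)), (0.137, np.float64(32.6), np.float64(-16.1))]
pentagon bottom [(0.112, np.float64(-5.7), np.float64(-17.0)), (0.117, np.float64(-2.4), np.float64(-17.3)), (0.122, np.float64(0.9), np.float64(-17.5)), (0.127, np.float64(4.2), np.float64(-17.8)), (0.132, np.float64(7.5), n
[... 726 characters left out ...]
9)), (0.122, np.float64(13.1), np.float64(2.6)), (0.127, np.float64(16.3), np.float64(2.2)), (0.132, np.float64(19.5), np.float64(1.8)), (0.137, np.float64(22.8), np.float64(1.5))]
sq bottom [(0.112, np.float64(-6.0), np.float64(1.2)), (0.117, np.float64(-2.7), np.float64(0.8)), (0.122, np.float64(0.6), np.float64(0.5)), (0.127, np.float64(3.9), np.float64(0.2)), (0.132, np.float64(7.2), np.float64(-0.2)), (0.137, np.float64(10.5), np.float64(-0.5))]
top L 0.012 117.8 -14.9
top L 0.03 118.3 -15.8
top R 0.012 132.6 -14.1
top R 0.03 132.9 -15.0
up 0.012 124.6 -4.9
up 0.03 125.1 -6.0
dn 0.012 125.5 -23.2
dn 0.03 126.0 -24.0
A 0.012 131.0 5.0
A 0.03 131.4 3.9
B 0.012 124.3 21.3
B 0.03 124.7 20.0
```

The top view shows the plate clear and all four chips within the tray walls. However, one chip seems perched on a chip standing on edge plus the tray's near wall. Its top is about 30–34 mm high, above the 26 mm rim. I'll settle it with a light drag of the lip before returning the scraper.

```bash
python3 - <<'E'
from plant import r
from h import *
s=r.read_state(); show(s)
py=-1.604; pc=np.array([.5549,.1485]); u=np.array([np.cos(py),np.sin(py)]); v=np.array([-u[1],u[0]])
p=pc+u*.125-v*.0027; print(p, to(s,[*p,.195],1.5367))
E
```

```text
t 14.95 pos [ 0.5    -0.2697  0.1951] toolx [-0.  0. -1.] zyaw 1.3381 F [-0.17 -0.05 -2.31] M [-0.01 -0.01  0.01] gap 0.284 q6 -1.59
[0.54805179 0.02365853] (array([2.000e-01, 2.080e+01, 2.965e+02]), np.float64(-0.199))
```

Call:
apply_moves([
  {"jaw": 15,"x": 0,"y": 2,"z": 30,"turn": -0.02},
  {"jaw": 15,"x": 0,"y": 5,"z": 68,"turn": -0.045},
  {"jaw": 15,"x": 0,"y": 8,"z": 106,"turn": -0.07},
  {"jaw": 15,"x": 0,"y": 11,"z": 144,"turn": -0.095},
  {"jaw": 15,"x": 0,"y": 14,"z": 182,"turn": -0.12},
  {"jaw": 15,"x": 0,"y": 17,"z": 220,"turn": -0.15},
  {"jaw": 15,"x": 0,"y": 19,"z": 256,"turn": -0.18},
  {"jaw": 15,"x": 0,"y": 21,"z": 285,"turn": -0.199},
])

```text
time_s: 15.62
ee_pos: [0.5455, 0.0152, 0.1957]
tool_rot: [-0.492, 0.507, 0.492, 0.508]
contact_force: [0.6, -0.8, -3.0]
finger_gap: 0.28
```

Call:
apply_moves([
  {"jaw": 15,"x": 0,"y": 0,"z": 11,"turn": 0},
  {"jaw": 15,"x": 0,"y": 0,"z": 11,"turn": 0},
  {"jaw": 15,"x": 0,"y": 0,"z": 11,"turn": 0},
])

```text
time_s: 15.87
ee_pos: [0.5455, 0.0235, 0.1953]
tool_rot: [-0.492, 0.508, 0.492, 0.508]
contact_force: [-0.1, 0.0, -3.1]
finger_gap: 0.28
```

```bash
python3 st.py; python3 - <<'E'
from plant import r
from h import *
s=r.read_state()
py=-1.604; pc=np.array([.5549,.1485]); u=np.array([np.cos(py),np.sin(py)]); v=np.array([-u[1],u[0]])
p=pc+u*.125-v*.0027; print(p, to(s,[*p,.122],1.5367))
c=r.camera("side"); pickle.dump(c,open("side7.pkl","wb")); a=c["color"][205:250,225:305]; cv2.imwrite("pics/w7.png",cv2.convertScaleAbs(cv2.resize(a,None,fx=9,fy=9,interpolation=cv2.INTER_CUBIC),alpha=1.4))
E
```

```text
t 15.87 pos [0.5455 0.0235 0.1953] toolx [-0. -0. -1.] zyaw 1.5382 F [-0.06  0.01 -3.05] M [0.01 0.03 0.03] gap 0.28 q6 -1.94
plate x,y mm 125.3 -5.3
[0.54805179 0.02365853] (array([73.3, -2.6,  0.3]), np.float64(0.001))
```

View pics/w7.png

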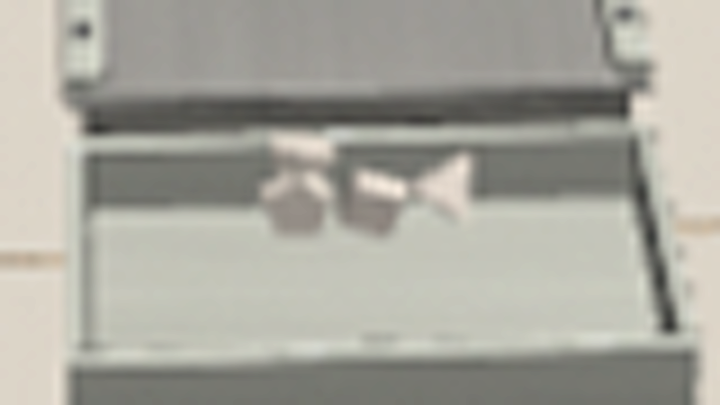

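This view (303,150) confirms the perched chip. I lower the lip over it, at plate x ≈ 124 mm, and feel for it.

Call:
apply_moves([
  {"jaw": 15,"x": 20,"y": -1,"z": 1,"turn": 0},
  {"jaw": 15,"x": 45,"y": -2,"z": 1,"turn": 0},
  {"jaw": 15,"x": 65,"y": -2,"z": 1,"turn": 0},
  {"jaw": 15,"x": 74,"y": -2,"z": 1,"turn": 0},
  {"jaw": 15,"x": 74,"y": -2,"z": 1,"turn": 0},
  {"jaw": 15,"x": 74,"y": -2,"z": 1,"turn": 0},
])

```text
time_s: 16.42
ee_pos: [0.5483, 0.0224, 0.1218]
tool_rot: [-0.491, 0.509, 0.491, 0.509]
contact_force: [0.1, -1.4, -2.8]
finger_gap: 0.281
```

Call:
apply_moves([
  {"jaw": 15,"x": 1.5,"y": 0,"z": 0,"turn": 0},
  {"jaw": 15,"x": 3,"y": 0,"z": 0,"turn": 0},
  {"jaw": 15,"x": 3,"y": 0,"z": 0,"turn": 0},
])

```text
time_s: 16.67
ee_pos: [0.5484, 0.0232, 0.1191]
tool_rot: [-0.491, 0.508, 0.491, 0.509]
contact_force: [1.1, -0.8, -3.5]
finger_gap: 0.286
```

Call:
apply_moves([
  {"jaw": 15,"x": 1,"y": 0,"z": 0,"turn": 0},
  {"jaw": 15,"x": 1.5,"y": 0,"z": 0,"turn": 0},
  {"jaw": 15,"x": 1.5,"y": 0,"z": 0,"turn": 0},
])

```text
time_s: 16.92
ee_pos: [0.5479, 0.0232, 0.1169]
tool_rot: [-0.491, 0.509, 0.491, 0.509]
contact_force: [-0.1, 0.5, -1.7]
finger_gap: 0.283
```

Call:
apply_moves([
  {"jaw": 15,"x": 1,"y": 0,"z": 0,"turn": 0},
  {"jaw": 15,"x": 1,"y": 0,"z": 0,"turn": 0},
])

```text
time_s: 17.08
ee_pos: [0.5478, 0.0232, 0.1157]
tool_rot: [-0.491, 0.509, 0.491, 0.509]
contact_force: [-0.4, -0.1, -2.8]
finger_gap: 0.283
```

Call:
apply_moves([
  {"jaw": 15,"x": 0.5,"y": 0,"z": 0,"turn": 0},
  {"jaw": 15,"x": 0.5,"y": 0,"z": 0,"turn": 0},
])

```text
time_s: 17.25
ee_pos: [0.5479, 0.0232, 0.1152]
tool_rot: [-0.491, 0.509, 0.491, 0.509]
contact_force: [-0.1, -0.1, -2.8]
finger_gap: 0.286
```

Call:
apply_moves([
  {"jaw": 15,"x": 1,"y": 0,"z": 0,"turn": 0},
  {"jaw": 15,"x": 1,"y": 0,"z": 0,"turn": 0},
])

```text
time_s: 17.42
ee_pos: [0.5478, 0.0232, 0.1141]
tool_rot: [-0.491, 0.509, 0.491, 0.509]
contact_force: [-0.1, -0.1, -2.3]
finger_gap: 0.283
```

Call:
apply_moves([
  {"jaw": 15,"x": 1,"y": 0,"z": 0,"turn": 0},
  {"jaw": 15,"x": 1,"y": 0,"z": 0,"turn": 0},
])

```text
time_s: 17.58
ee_pos: [0.5478, 0.0232, 0.1131]
tool_rot: [-0.491, 0.509, 0.491, 0.509]
contact_force: [-1.1, 0.5, -3.4]
finger_gap: 0.287
```

```bash
python3 st.py; python3 - <<'E'
from plant import r
from h import *
c=r.camera("side"); pickle.dump(c,open("side8.pkl","wb")); a=c["color"][195:250,225:305]; cv2.imwrite("pics/w8.png",cv2.convertScaleAbs(cv2.resize(a,None,fx=9,fy=9,interpolation=cv2.INTER_CUBIC),alpha=1.4))
E
```

```text
t 17.58 pos [0.5478 0.0232 0.1131] toolx [-0. -0. -1.] zyaw 1.5356 F [-1.06  0.51 -3.41] M [ 0.    0.07 -0.02] gap 0.287 q6 -1.94
plate x,y mm 125.5 -2.9
```

View pics/w8.png

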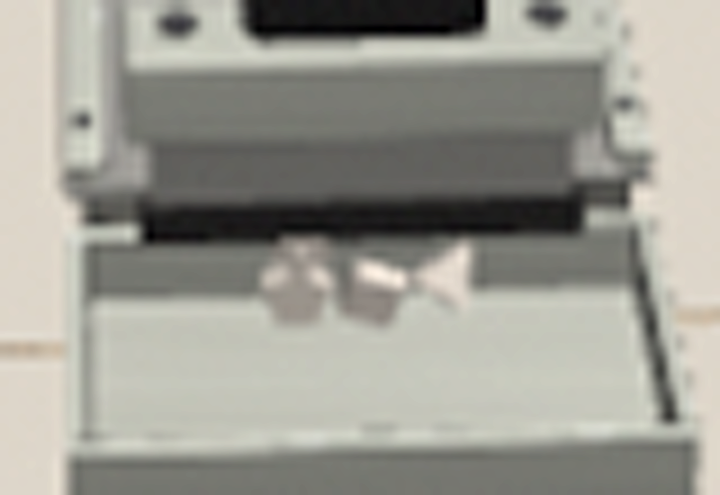

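Call:
apply_moves([
  {"jaw": 15,"x": 1,"y": 0,"z": 0,"turn": 0},
  {"jaw": 15,"x": 1,"y": 0,"z": 0,"turn": 0},
])

```text
time_s: 17.8
ee_pos: [0.5481, 0.0231, 0.1125]
tool_rot: [-0.491, 0.509, 0.491, 0.509]
contact_force: [-0.4, -0.7, -2.1]
finger_gap: 0.287
```

Call:
apply_moves([
  {"jaw": 15,"x": 1,"y": 0,"z": 0,"turn": 0},
  {"jaw": 15,"x": 1,"y": 0,"z": 0,"turn": 0},
])

```text
time_s: 17.97
ee_pos: [0.5484, 0.0232, 0.1118]
tool_rot: [-0.491, 0.508, 0.491, 0.509]
contact_force: [0.6, 0.1, 1.2]
finger_gap: 0.285
```

Call:
apply_moves([
  {"jaw": 15,"x": 1,"y": 0,"z": 0,"turn": 0},
  {"jaw": 15,"x": 1,"y": 0,"z": 0,"turn": 0},
])

```text
time_s: 18.13
ee_pos: [0.5485, 0.0232, 0.1109]
tool_rot: [-0.492, 0.508, 0.491, 0.509]
contact_force: [-0.1, 0.2, 2.4]
finger_gap: 0.284
```

Call:
apply_moves([
  {"jaw": 15,"x": 0,"y": 0,"z": -2,"turn": 0},
  {"jaw": 15,"x": 0,"y": 0,"z": -5,"turn": 0},
  {"jaw": 15,"x": 0,"y": 0,"z": -8,"turn": 0},
  {"jaw": 15,"x": 0,"y": 0,"z": -11,"turn": 0},
])

```text
time_s: 18.47
ee_pos: [0.5477, 0.0117, 0.1106]
tool_rot: [-0.491, 0.509, 0.491, 0.509]
contact_force: [-0.0, -0.8, 1.1]
finger_gap: 0.283
```

```bash
python3 st.py; python3 - <<'E'
from plant import r
from h import *
c=r.camera("side"); pickle.dump(c,open("side9.pkl","wb")); a=c["color"][195:250,225:305]; cv2.imwrite("pics/w9.png",cv2.convertScaleAbs(cv2.resize(a,None,fx=9,fy=9,interpolation=cv2.INTER_CUBIC),alpha=1.4))
E
```

```text
t 18.47 pos [0.5477 0.0117 0.1106] toolx [ 0. -0. -1.] zyaw 1.5358 F [-0.03 -0.84  1.12] M [-0.38  0.06  0.02] gap 0.283 q6 -1.92
plate x,y mm 136.9 -2.7
```

View pics/w9.png

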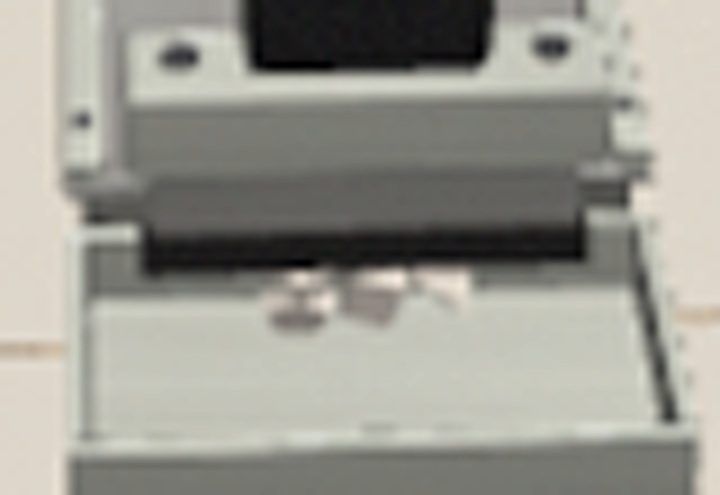

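Call:
apply_moves([
  {"jaw": 15,"x": 0,"y": 0,"z": -3,"turn": 0},
  {"jaw": 15,"x": 0,"y": 0,"z": -6,"turn": 0},
  {"jaw": 15,"x": 0,"y": 0,"z": -9,"turn": 0},
  {"jaw": 15,"x": 0,"y": 0,"z": -12,"turn": 0},
  {"jaw": 15,"x": 0,"y": 0,"z": -16,"turn": 0},
])

```text
time_s: 18.93
ee_pos: [0.5465, -0.004, 0.1096]
tool_rot: [-0.491, 0.509, 0.491, 0.508]
contact_force: [-0.8, -0.4, -2.7]
finger_gap: 0.281
```

```bash
python3 st.py; python3 - <<'E'
from plant import r
from h import *
c=r.camera("side"); pickle.dump(c,open("side9.pkl","wb")); a=c["color"][195:250,225:305]; cv2.imwrite("pics/w10.png",cv2.convertScaleAbs(cv2.resize(a,None,fx=9,fy=9,interpolation=cv2.INTER_CUBIC),alpha=1.4))
E
```

```text
t 18.93 pos [ 0.5465 -0.004   0.1096] toolx [-0.001  0.    -1.   ] zyaw 1.5354 F [-0.76 -0.36 -2.68] M [ 0.03  0.02 -0.04] gap 0.281 q6 -1.89
plate x,y mm 152.7 -3.4
```

View pics/w10.png

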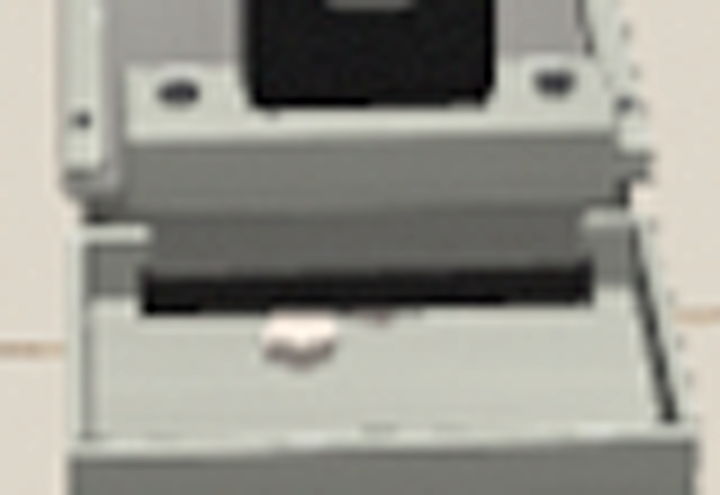

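Call:
apply_moves([
  {"jaw": 15,"x": -10,"y": 0,"z": 0,"turn": 0},
  {"jaw": 15,"x": -30,"y": 0,"z": 0,"turn": 0},
  {"jaw": 15,"x": -55,"y": 0,"z": 0,"turn": 0},
  {"jaw": 15,"x": -80,"y": 0,"z": 0,"turn": 0},
  {"jaw": 15,"x": -88,"y": 0,"z": 0,"turn": 0},
  {"jaw": 15,"x": -88,"y": 0,"z": 0,"turn": 0},
])

```text
time_s: 19.48
ee_pos: [0.5486, -0.0033, 0.2014]
tool_rot: [-0.492, 0.507, 0.49, 0.511]
contact_force: [0.2, 0.0, -3.2]
finger_gap: 0.283
```

```bash
python3 st.py; python3 - <<'E'
from plant import r
from h import *
c=r.camera("side"); pickle.dump(c,open("side11.pkl","wb")); a=c["color"][195:250,225:305]; cv2.imwrite("pics/w11.png",cv2.convertScaleAbs(cv2.resize(a,None,fx=9,fy=9,interpolation=cv2.INTER_CUBIC),alpha=1.4))
s=r.read_state(); show(s); print(to(s,[.5022,-.2826,.198],1.3237))
E
```

```text
t 19.48 pos [ 0.5486 -0.0033  0.2014] toolx [ 0.007  0.002 -1.   ] zyaw 1.5359 F [ 0.16  0.02 -3.24] M [ 0.03 -0.03 -0.01] gap 0.283 q6 -1.9
plate x,y mm 152.0 -1.3
t 19.53 pos [ 0.5471 -0.0035  0.199 ] toolx [ 0.002  0.001 -1.   ] zyaw 1.5354 F [-1.12 -0.38 -3.31] M [-0.01  0.06  0.03] gap 0.282 q6 -1.9
(array([   0.6,   35. , -280.6]), np.float64(0.212))
```

View pics/w11.png

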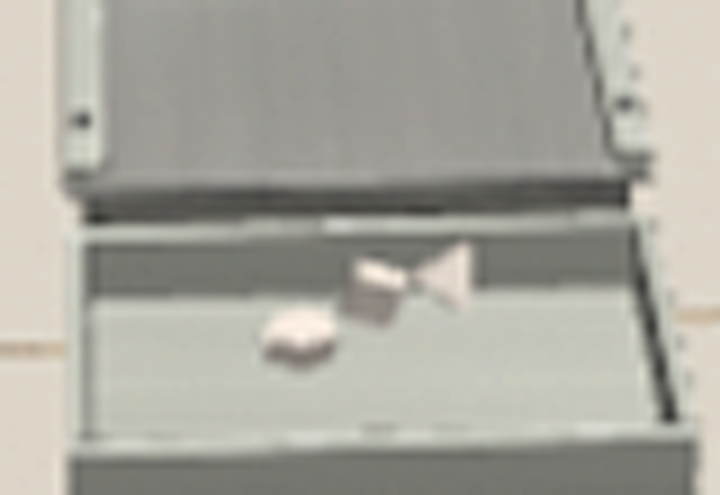

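Call:
apply_moves([
  {"jaw": 15,"x": 0,"y": 4,"z": -30,"turn": 0.025},
  {"jaw": 15,"x": 0,"y": 8,"z": -66,"turn": 0.055},
  {"jaw": 15,"x": 0,"y": 12,"z": -103,"turn": 0.085},
  {"jaw": 15,"x": 0,"y": 17,"z": -140,"turn": 0.115},
  {"jaw": 15,"x": 0,"y": 22,"z": -177,"turn": 0.145},
  {"jaw": 15,"x": 0,"y": 27,"z": -214,"turn": 0.17},
  {"jaw": 15,"x": 0,"y": 32,"z": -248,"turn": 0.195},
  {"jaw": 15,"x": 0,"y": 35,"z": -272,"turn": 0.212},
])

```text
time_s: 20.2
ee_pos: [0.5002, -0.2764, 0.1957]
tool_rot: [-0.432, 0.559, 0.435, 0.558]
contact_force: [-0.5, -0.3, -2.9]
finger_gap: 0.285
```

Call:
apply_moves([
  {"jaw": 15,"x": 0,"y": 0,"z": -8,"turn": 0},
  {"jaw": 15,"x": 0,"y": 0,"z": -8,"turn": 0},
  {"jaw": 15,"x": 0,"y": 0,"z": -8,"turn": 0},
])

```text
time_s: 20.45
ee_pos: [0.4996, -0.2817, 0.1965]
tool_rot: [-0.433, 0.559, 0.435, 0.558]
contact_force: [-0.7, -0.2, -3.2]
finger_gap: 0.283
```

```bash
python3 - <<'E'
from plant import r
from h import *
for n,w in (("top",(250,190,310,240)),("side",(190,180,320,350))):
    c=r.camera(n); pickle.dump(c,open(n+"12.pkl","wb"))
    a=c["color"][w[1]:w[3],w[0]:w[2]]; cv2.imwrite(f"pics/{n}12.png",cv2.convertScaleAbs(cv2.resize(a,None,fx=12 if n=="top" else 3.5,fy=12 if n=="top" else 3.5,interpolation=cv2.INTER_CUBIC),alpha=1.4))
s=r.read_state(); show(s); print(to(s,[.5022,-.2826,.0984],1.3237))
E
```

```text
t 20.55 pos [ 0.5003 -0.281   0.1974] toolx [-0.001  0.001 -1.   ] zyaw 1.3248 F [ 1.32  0.47 -3.62] M [ 0.01 -0.03  0.01] gap 0.288 q6 -1.59
(array([99. , -2.4, -1.2]), np.float64(0.001))
```

View pics/top12.png

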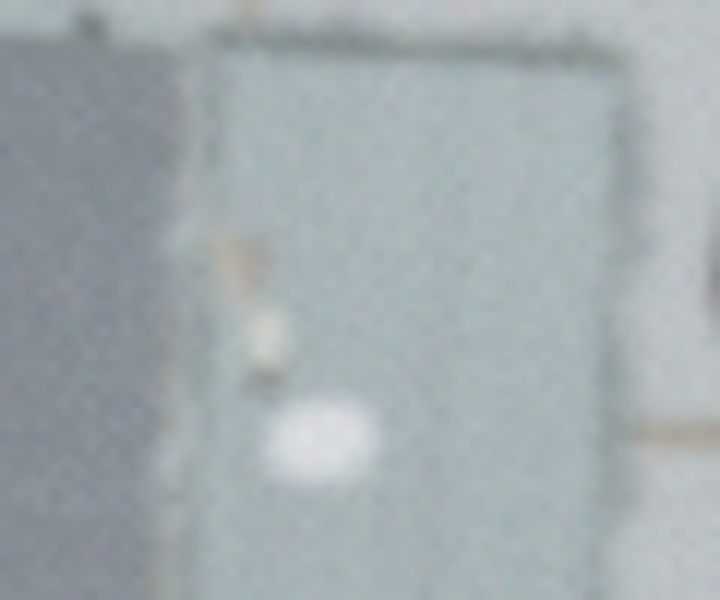

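View pics/side12.png

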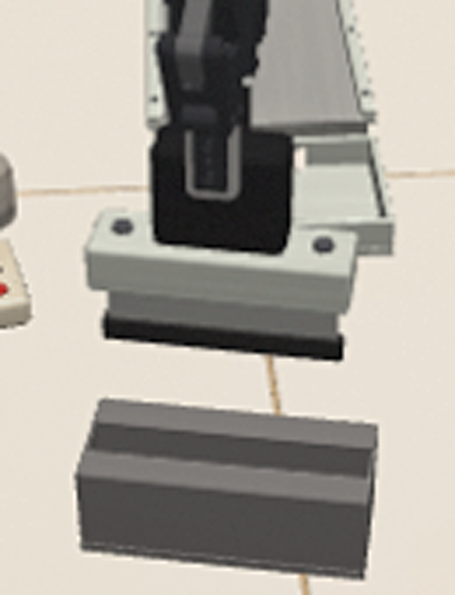

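All four chips are in the tray, two of them lying overlapped at (320,440) in the top picture, and the stand is straight below the scraper. Lowering it now.

Call:
apply_moves([
  {"jaw": 15,"x": 10,"y": -2,"z": -1,"turn": 0},
  {"jaw": 15,"x": 25,"y": -2,"z": -1,"turn": 0},
  {"jaw": 15,"x": 40,"y": -2,"z": -1,"turn": 0},
  {"jaw": 15,"x": 40,"y": -2,"z": -1,"turn": 0},
  {"jaw": 15,"x": 40,"y": -2,"z": -1,"turn": 0},
])

```text
time_s: 20.97
ee_pos: [0.5018, -0.2827, 0.1572]
tool_rot: [-0.434, 0.558, 0.436, 0.557]
contact_force: [-0.6, 0.3, -2.8]
finger_gap: 0.284
```

```bash
python3 - <<'E'
from plant import r
from h import *
s=r.read_state(); show(s); print(to(s,[.5022,-.2826,.0984],1.3237))
c=r.camera("side"); a=c["color"][230:350,190:310]; cv2.imwrite("pics/p1.png",cv2.convertScaleAbs(cv2.resize(a,None,fx=4.5,fy=4.5,interpolation=cv2.INTER_CUBIC),alpha=1.6))
E
```

```text
t 20.97 pos [ 0.5018 -0.2827  0.1572] toolx [-0.003  0.001 -1.   ] zyaw 1.325 F [-0.58  0.29 -2.84] M [-0.04 -0.04 -0.02] gap 0.284 q6 -1.58
(array([58.8, -0.5,  0.2]), np.float64(0.001))
```

View pics/p1.png

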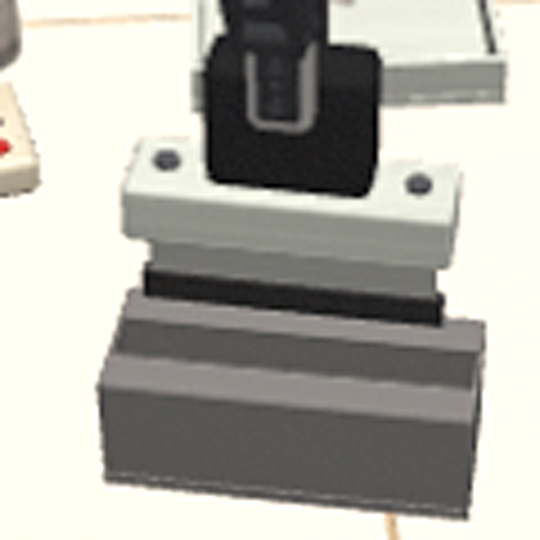

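Call:
apply_moves([
  {"jaw": 15,"x": 7,"y": 0,"z": 0,"turn": 0},
  {"jaw": 15,"x": 15,"y": 0,"z": 0,"turn": 0},
  {"jaw": 15,"x": 25,"y": 0,"z": 0,"turn": 0},
  {"jaw": 15,"x": 30,"y": 0,"z": 0,"turn": 0},
  {"jaw": 15,"x": 30,"y": 0,"z": 0,"turn": 0},
])

```text
time_s: 21.43
ee_pos: [0.5009, -0.2832, 0.1263]
tool_rot: [-0.433, 0.559, 0.436, 0.557]
contact_force: [0.5, -0.7, -3.0]
finger_gap: 0.283
```

Call:
apply_moves([
  {"jaw": 15,"x": 7,"y": 0,"z": 0,"turn": 0},
  {"jaw": 15,"x": 15,"y": 0,"z": 0,"turn": 0},
  {"jaw": 15,"x": 22,"y": 0,"z": 0,"turn": 0},
  {"jaw": 15,"x": 25,"y": 0,"z": 0,"turn": 0},
  {"jaw": 15,"x": 25,"y": 0,"z": 0,"turn": 0},
])

```text
time_s: 21.85
ee_pos: [0.5014, -0.2834, 0.102]
tool_rot: [-0.434, 0.558, 0.435, 0.557]
contact_force: [0.3, 0.2, -3.2]
finger_gap: 0.283
```

```bash
python3 - <<'E'
from plant import r
from h import *
s=r.read_state(); show(s); print(to(s,[.5022,-.2826,.0984],1.3237))
E
```

```text
t 21.85 pos [ 0.5014 -0.2834  0.102 ] toolx [-0.002  0.001 -1.   ] zyaw 1.3233 F [ 0.26  0.23 -3.19] M [-0.02  0.06  0.02] gap 0.283 q6 -1.58
(array([ 3.6, -0.6,  1. ]), np.float64(-0.0))
```

Call:
apply_moves([
  {"jaw": 15,"x": 1,"y": 0,"z": 0,"turn": 0},
  {"jaw": 15,"x": 2,"y": 0,"z": 0.5,"turn": 0},
  {"jaw": 15,"x": 3,"y": -0.5,"z": 0.5,"turn": 0},
  {"jaw": 15,"x": 3,"y": -0.5,"z": 0.5,"turn": 0},
])

```text
time_s: 22.18
ee_pos: [0.5029, -0.2833, 0.1004]
tool_rot: [-0.435, 0.558, 0.434, 0.558]
contact_force: [-0.2, -0.5, -3.0]
finger_gap: 0.281
```

Call:
apply_moves([
  {"jaw": 15,"x": 0.7,"y": 0,"z": 0,"turn": 0},
  {"jaw": 15,"x": 0.7,"y": 0,"z": 0,"turn": 0},
])

```text
time_s: 22.35
ee_pos: [0.5028, -0.2832, 0.0997]
tool_rot: [-0.435, 0.558, 0.435, 0.558]
contact_force: [0.2, 0.2, -3.2]
finger_gap: 0.284
```

Call:
apply_moves([
  {"jaw": 15,"x": 0.8,"y": 0,"z": 0,"turn": 0},
  {"jaw": 15,"x": 0.8,"y": 0,"z": 0,"turn": 0},
])

```text
time_s: 22.52
ee_pos: [0.5027, -0.2832, 0.0988]
tool_rot: [-0.435, 0.558, 0.435, 0.558]
contact_force: [0.6, 0.5, -3.2]
finger_gap: 0.284
```

Call:
apply_moves([
  {"jaw": 15,"x": 0.6,"y": 0,"z": 0,"turn": 0},
  {"jaw": 15,"x": 0.6,"y": 0,"z": 0,"turn": 0},
])

```text
time_s: 22.68
ee_pos: [0.5027, -0.2833, 0.0986]
tool_rot: [-0.435, 0.558, 0.435, 0.558]
contact_force: [-0.9, -0.1, -0.5]
finger_gap: 0.281
```

Seated: the scraper's weight has come off the wrist. Releasing.

Call:
apply_moves([
  {"jaw": 15,"x": 0.3,"y": 0,"z": 0,"turn": 0},
  {"jaw": 30,"x": 0.3,"y": 0,"z": 0,"turn": 0},
  {"jaw": 36,"x": 0.3,"y": 0,"z": 0,"turn": 0},
  {"jaw": 42,"x": 0.3,"y": 0,"z": 0,"turn": 0},
  {"jaw": 50,"x": 0.3,"y": 0,"z": 0,"turn": 0},
  {"jaw": 50,"x": 0.3,"y": 0,"z": 0,"turn": 0},
  {"jaw": 50,"x": 0.3,"y": 0,"z": 0,"turn": 0},
])

```text
time_s: 23.27
ee_pos: [0.5029, -0.2833, 0.0979]
tool_rot: [-0.435, 0.558, 0.434, 0.558]
contact_force: [0.3, 0.4, 0.4]
finger_gap: 0.591
```

```bash
python3 - <<'E'
from plant import r
from h import *
s=r.read_state(); show(s)
c=r.camera("side"); a=c["color"][230:350,190:310]; cv2.imwrite("pics/p2.png",cv2.convertScaleAbs(cv2.resize(a,None,fx=4.5,fy=4.5,interpolation=cv2.INTER_CUBIC),alpha=1.6))
E
```

```text
t 23.27 pos [ 0.5029 -0.2833  0.0979] toolx [ 0. -0. -1.] zyaw 1.3236 F [0.28 0.41 0.35] M [-0.01  0.06  0.02] gap 0.591 q6 -1.59
```

View pics/p2.png

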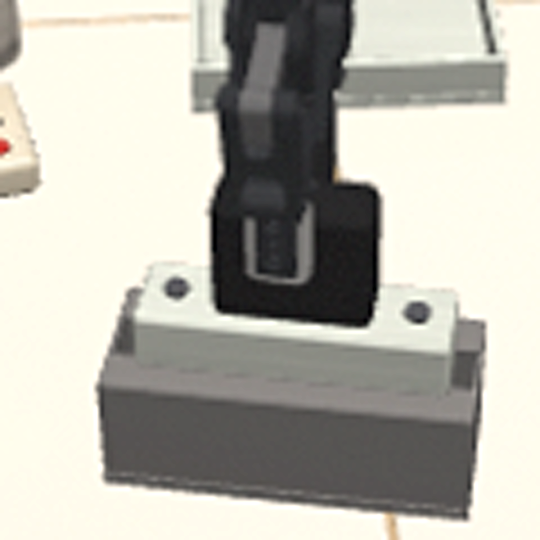

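The scraper sits flat on the stand and the fingers are clear of it. I raise the gripper straight up, then clear of the view.

Call:
apply_moves([
  {"jaw": 50,"x": -8,"y": 0,"z": 0,"turn": 0},
  {"jaw": 50,"x": -20,"y": 0,"z": 0,"turn": 0},
  {"jaw": 50,"x": -45,"y": 0,"z": 0,"turn": 0},
  {"jaw": 50,"x": -75,"y": 0,"z": 0,"turn": 0},
  {"jaw": 50,"x": -105,"y": 0,"z": 0,"turn": 0},
  {"jaw": 50,"x": -130,"y": 0,"z": 0,"turn": 0},
  {"jaw": 50,"x": -140,"y": 0,"z": 0,"turn": 0},
])

```text
time_s: 23.9
ee_pos: [0.5045, -0.2841, 0.2432]
tool_rot: [-0.437, 0.556, 0.432, 0.559]
contact_force: [0.5, -0.6, 0.2]
finger_gap: 0.585
```

Call:
apply_moves([
  {"jaw": 50,"x": 0,"y": 25,"z": -15,"turn": 0},
  {"jaw": 50,"x": 0,"y": 55,"z": -35,"turn": 0},
  {"jaw": 50,"x": 0,"y": 85,"z": -55,"turn": 0},
  {"jaw": 50,"x": 0,"y": 110,"z": -75,"turn": 0},
  {"jaw": 50,"x": 0,"y": 130,"z": -90,"turn": 0},
  {"jaw": 50,"x": 0,"y": 130,"z": -90,"turn": 0},
  {"jaw": 50,"x": 0,"y": 130,"z": -90,"turn": 0},
])

```text
time_s: 24.48
ee_pos: [0.3534, -0.339, 0.238]
tool_rot: [-0.434, 0.558, 0.434, 0.558]
contact_force: [1.4, 0.6, 0.7]
finger_gap: 0.585
```

```bash
python3 - <<'E'
from plant import r
from h import *
show(r.read_state())
for n in ("top","side"):
    c=r.camera(n); pickle.dump(c,open(n+"20.pkl","wb")); cv2.imwrite(f"pics/{n}20.png",cv2.convertScaleAbs(c["color"],alpha=1.3))
    for q in ("scraper","stand_top","die","jar","timer","chip0"):
        L=r.regions_of(q,n); print(n,q,[(round(d["conf"],2),[int(v) for v in d["rect"]]) for d in L[:1]])
a=c["color"][195:250,225:305]; cv2.imwrite("pics/tr20.png",cv2.convertScaleAbs(cv2.resize(a,None,fx=9,fy=9,interpolation=cv2.INTER_CUBIC),alpha=1.4))
E
```

```text
t 24.48 pos [ 0.3534 -0.339   0.238 ] toolx [ 0.  0. -1.] zyaw 1.3215 F [1.37 0.64 0.66] M [ 0.06 -0.07 -0.01] gap 0.585 q6 -1.39
top scraper [(0.98, [380, 213, 18, 39])]
top stand_top [(0.56, [373, 210, 33, 34])]
top die [(0.64, [269, 282, 18, 19])]
top jar [(0.63, [214, 121, 21, 26])]
top timer [(0.92, [298, 277, 27, 28])]
top chip0 []
side scraper [(0.78, [221, 266, 68, 50])]
side stand_top [(0.62, [212, 292, 83, 54])]
side die [(0.78, [174, 221, 20, 25])]
side jar [(0.87, [337, 177, 19, 29])]
side timer [(0.59, [163, 248, 35, 30])]
side chip0 [(0.49, [261, 220, 7, 8])]
```

View pics/top20.png

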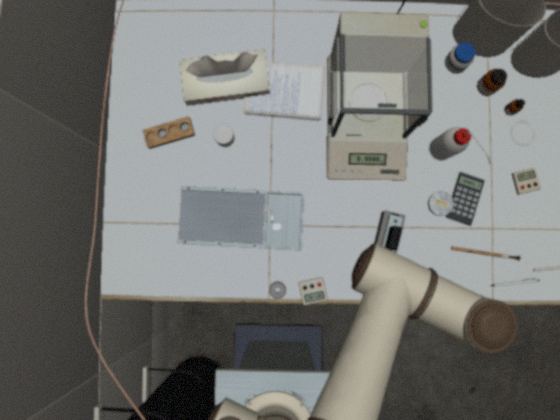

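View pics/side20.png

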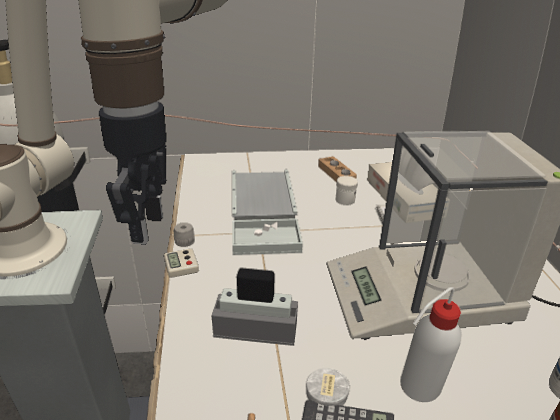

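View pics/tr20.png

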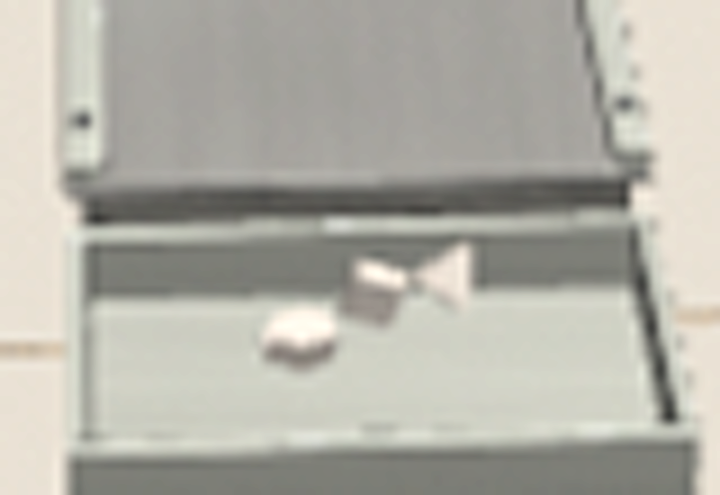

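```bash
python3 - <<'E'
from h import *
S=load("side",20);T=load("top",20)
py=-1.604; pc=np.array([.5549,.1485]); u=np.array([np.cos(py),np.sin(py)]); v=np.array([-u[1],u[0]])
s=lambda p:(np.array(p,float)+.5)/9-.5+[225,195]
for nm,p in [("far top",(303,306)),("near top",(300,345)),("near bottom",(300,369))]:
    for z in (.005,.011,.017,.023):
        P=onz(S,[s(p)],z)[0]; print(nm,z,((P[:2]-pc)@u*1000).round(1),((P[:2]-pc)@v*1000).round(1))
t=lambda p:(np.array(p,float)+.5)/12-.5+[250,190]
for nm,p in [("L",(262,440)),("R",(380,440)),("U",(320,395)),("D",(320,487))]:
    P=onz(T,[t(p)],.014)[0]; print(nm,((P[:2]-pc)@u*1000).round(1),((P[:2]-pc)@v*1000).round(1))
b=T["color"][205:235,258:298]; cv2.imwrite("pics/tt20.png",cv2.convertScaleAbs(cv2.resize(b,None,fx=18,fy=18,interpolation=cv2.INTER_CUBIC),alpha=1.2))
a=S["color"][218:240,250:282]; cv2.imwrite("pics/ss20.png",cv2.convertScaleAbs(cv2.resize(a,None,fx=22,fy=22,interpolation=cv2.INTER_CUBIC),alpha=1.1))
E
```

```text
far top 0.005 118.6 -16.3
far top 0.011 127.7 -16.7
far top 0.017 136.9 -17.2
far top 0.023 146.0 -17.7
near top 0.005 136.5 -17.9
near top 0.011 145.5 -18.4
near top 0.017 154.4 -18.8
near top 0.023 163.4 -19.3
near bottom 0.005 147.3 -18.5
near bottom 0.011 156.1 -18.9
near bottom 0.017 165.0 -19.4
near bottom 0.023 173.8 -19.8
L 130.9 -17.4
R 156.8 -16.1
U 143.1 -6.9
D 144.2 -27.0
```

View pics/ss20.png

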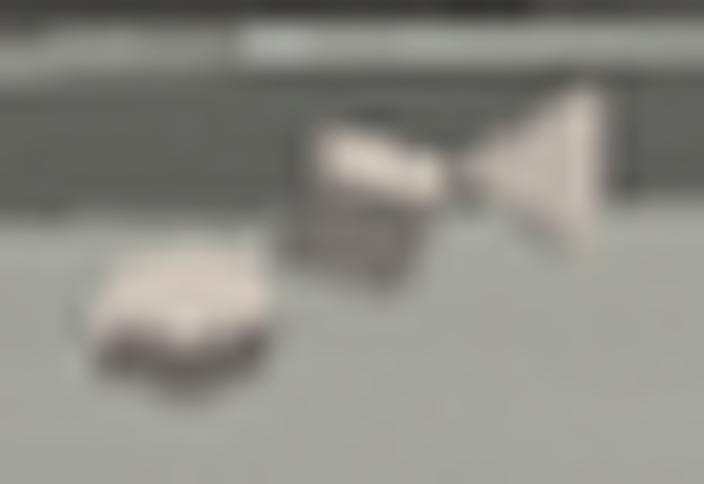

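View pics/tt20.png

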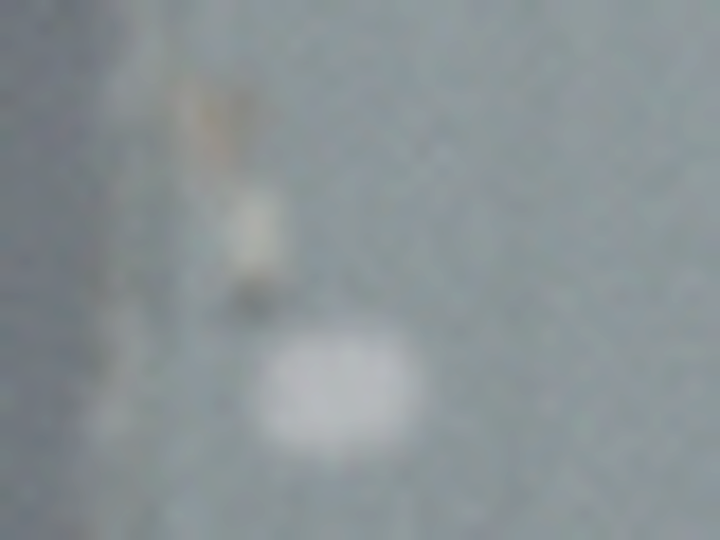

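```bash
python3 - <<'E'
from plant import r
print(r.close_job())
E
```

```text
the job is handed in; nothing more can be done
None
```

All four chips are in the tray and the scraper is back upright on its stand. I handed the job in after 24.5 s, with the gripper raised and touching nothing.

- **Wipe:** I found the plate by feel and set the lip down behind the chips. I then wiped the full length at about 6–7 N. These are wrist readings at each stop; nothing was read while it was moving between them.
- **Extra step:** After the wipe, one chip was perched above the tray rim, on another chip and the tray wall. I dragged it down with the lip at about 5 N before returning the scraper.
- **Chips at the end:** The plate is clear. One four-sided and one three-sided chip stand on edge near the tray wall. The other two lie stacked, and I inferred the lower one from the pile's size (26 mm long, top about 17 mm high), because it is mostly hidden. All are below the rim.
- **Scraper and bystanders:** The scraper sits where I took it from, to within 1–2 mm. The die, jar and timer are where they were.
- **Disagreements:** The chip detector missed all the chips at the start, and at the end it found only one, so the chip checks rest on the pictures and measured positions. Camera heights ran up to about 5 mm high, which is why I relied on touch for the contact heights.

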